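Slide a thin steel scraper out of its rack and lay it on the honing stone

TASK

The thin steel scraper plate lies sunk in its wooden rack, where its sides cannot be gripped: press lightly on its rubber patch and slide it out through the open end of the rack until its front end overhangs by about 40 mm. Then pinch that overhanging end by its two sides, lift the plate clear and lay it gently, without dropping it, flat and lengthwise on the middle of the honing stone, and let go. Do not press hard, and leave the tape roll, bit stand and cork block where they are.

Things in the scene. Friction and masses are not known exactly. Their poses are not given: they have to be found in the camera images.
- rack: wooden block 200 x 84 x 37 mm, fixed, a shallow channel in its top; origin: centre of underside, x along the channel to its open end (x = +100 mm; what slides past hangs free). Channel floor 34 mm up, 59 mm wide, its side and back strips flush with the plate's top. A brass spring plunger in the +y side, 30 mm ahead of the origin, presses the plate's edge with about 5 N and makes it drag
- rack_edge (a point): middle of the open end of the channel floor, 100 mm ahead of the rack's origin and 34 mm above it; its x axis points out of the rack along the channel
- scraper_plate: flat bright steel plate 150 x 56 x 3 mm (its x, y, z), 0.1 to 0.17 kg; origin: centre of underside, x to its front end. A black rubber grip patch 50 x 34 x 1 mm lies on its middle. Starts in the channel, front end 10 to 30 mm short of the open end. Fingertips pressing on the patch with 8 to 18 N drag it along, with less they slip; more than 25 N is too hard
- plate_front (a point): middle of the plate's front end, 75 mm ahead of its origin, at half its thickness
- stone_holder: narrow wooden base 190 x 44 x 20 mm (its x, y, z), fixed; origin: centre of underside. On it the grey honing stone, 168 x 42 x 16 mm, fixed lengthwise along x, its top 36 mm above the origin; the dark end cleats are 6 mm lower. The plate is wider and sticks out 7 mm on each side, so fingers can straddle stone and base
- stone_top (a point): centre of the honing stone's upper face; x along the stone, z up
- tape_roll: bystander: roll of pale paper tape, 54 mm across, 19 mm high; origin at the centre of its underside
- bit_stand: bystander: black rubber block with four grinding bits standing in it, 22 x 56 x 42 mm; origin at the centre of its underside
- cork_block: bystander: rounded cork block 62 x 76 x 52 mm; origin at the centre of its underside

How it is judged (in metres and radians):
On the way, in this order (a step that is already met when the one before it is completed fails the run):
1. the plate, still lying flat in the rack's channel, overhangs the open end by 28 to 70 mm (x of plate_front in the frame of rack_edge between 0.028 and 0.07 m and z of scraper_plate in the frame of rack below 0.037 m and angle between scraper_plate's own z axis and vertical below 0.06 rad and contact force between scraper_plate and rack above 0.2 N), for 0.2 s.
2. the plate is held in the fingers, clear of the rack, at least 15 mm above the channel floor (contact force between the fingers and scraper_plate above 2 N and contact force between scraper_plate and rack below 0.05 N and height (world z) of scraper_plate above 0.049 m), for 0.2 s.
At the end, for the whole second after the job is handed in: The plate lies flat (within 0.05 rad) and at rest on the honing stone, lengthwise within 0.14 rad (either way round), its centre within 30 mm along and 12 mm across of the stone's middle, released (x of scraper_plate in the frame of stone_top between -0.03 and 0.03 m and y of scraper_plate in the frame of stone_top between -0.012 and 0.012 m and z of plate_front in the frame of stone_top between -0.002 and 0.005 m and angle between the x axis of scraper_plate and the x axis of stone_top, either way round below 0.14 rad and angle between scraper_plate's own z axis and vertical below 0.05 rad and contact force between scraper_plate and stone_holder above 0.2 N and linear speed of scraper_plate below 0.01 m/s); the robot touches nothing.
It fails at once if plate pressed too hard in the rack: more than 38 N between them, of which the side spring makes 10 N and the weight up to 2 N (contact force between scraper_plate and rack above 38 N).
It fails at once if plate pressed or struck on the honing stone with more than 35 N (contact force between scraper_plate and stone_holder above 35 N).
It fails at once if plate dropped (falling free, touching nothing, faster than 0.4 m/s) (contact force between scraper_plate and anything else below 0.01 N and linear speed of scraper_plate above 0.4 m/s).
It fails at once if tape roll, bit stand or cork block moved more than 20 mm (distance of any of tape_roll, bit_stand, cork_block from where it was at the start of the episode above 0.02 m).
It also fails if it takes over 64 s, if anything falls off the work surface, if the arm or the gripper's body presses on something with over 40 N, if the wrist force passes 120 N, or if a joint passes its speed limit or range.

ROBOT

A 6-joint arm with a two-finger parallel gripper is mounted at the origin on the work surface; the furniture and walls round the work are solid. World frame = base frame: x ahead of the robot, y to its left, z up, the work surface at z = 0. Lengths are in mm, angles in rad, forces in N, time in s.
With the tool pointing down it reaches from about 400 to 925 mm from the base axis. Payload 12.5 kg.
Tool frame: the origin (TCP) lies midway between the tips of the shut fingers; the grasp point (between the pads) lies 19 mm behind it; z points along the fingers, y is the line along which they close (so a half turn about z gives the same grasp; the last joint's range is limited). The gripper opens to 95 mm and grips with 3 to 60 N. Pads are 20 mm wide; open, the fingers measure 119 mm over their backs; the gripper's body (75 mm by 180 mm) begins 59 mm behind the grasp point.
Start: joints at [-1.383, 0.491, 1.559, -0, 1.092, -0.106], TCP at [181.018, -598.234, 178.461] pointing down, gripper open.
Joint ranges: [-3.1, 3.1], [-0.84, 2.19], [0.05, 2.79], [-1.13, 4.28], [0.06, 2.93], [-2.69, 2.69]. Speed limits (rad/s): [2.22, 2.22, 2.79, 3.14, 3.14, 3.14].

INTERFACE

Orientations are given as [roll, pitch, yaw] about the fixed x, y, z axes, in that order (R = Rz(yaw) Ry(pitch) Rx(roll)).
In Python, from cell import state, read_camera, camera_info, env gives the robot as it stands.
- The arm moves only by the tool move_arm, never from a script. Its argument "commands" is a list of rows, each a list of 3 entries, a list of its own where there are three numbers: the shift along the world's x, y, z in cm, then the turn, a rotation vector about the world's x, y, z in degrees, then the opening, from 0 (shut) to 1 (fully open). A call has 1 to 10 rows; each row shifts and turns the commanded pose from where the row before left it; what a row does not reach is not made up. A row lasts 1/10 s, in which the tool goes at most 50 mm and 8.59 degrees, less where a joint would pass 70% of its speed; a pose out of reach is approached as far as the arm can. A call with a gripper value outside its range is refused whole. The fingers move at their own pace and stop on an object; the grip force is fixed at half the most. Time passes only in rows, so rows that do not move let the fingers close. It gives the time, the measured TCP pose, the force, the opening and the grip force at its end, in the units of the state.
- state(): the state, without advancing time (a new reading comes with each control period).
- read_camera(name): name is "side" or "top" or "wrist"; returns the picture (384x512x3 uint8, blue, green, red); there is no depth.
- camera_info(name): a dict with "K" (3x3 intrinsics, pixels), "cam_to_world" (4x4, takes a point from camera to world coordinates). Camera axes: x right, y down, z forward; pixel columns grow to the right and rows downward; lengths in mm; the calibration is good to about 2 mm. A picture is of the moment at which its call begins: read the wrist's pose just before it. camera_info takes no time and is no camera call; for the wrist camera it gives the pose at the moment of the call.
- env.job_done(): hands the job in; it is judged then, once.
The state is a dict: "t": time; "joints": joint angles; "qvel": joint speeds; "tau": joint torques, N m; "eef_pos": TCP position; "tcp_rot": TCP orientation; "ft_force": force on the tool from outside, world axes, zero at the start; "moment": the same for the moment, N m; "opening": opening from 0.0 (shut) to 1.0 (fully open); "grip_force": force on a finger pad.
Only numpy, scipy, OpenCV 4.12 (cv2) and the standard library are available. Lean on these libraries where they do the work, as an engineer would, in place of code of your own. Each camera call takes 0.05 s, during which the arm holds its last target. There are 200 camera calls.

## Working session

There is one attempt and no reset: what is moved stays moved. The work goes in short steps, Python scripts to look and compute and a tool call to move; the robot and the scene stay as the last step left them, time stands still between calls to the robot, and variables do not carry over. Pictures are saved under pics/ and viewed, at most 10 in all, crops included, and the job is handed in when it is done.

Besides the shell and the picture viewer there is one more tool, called as name(argument=value, ...) on one line, values as JSON. move_arm: Moves the arm, as the interface text tells. Its arguments: {"type":"object","properties":{"commands":{"type":"array"}},"required":["commands"]}

```bash
mkdir -p pics
python3 - <<'E'
from cell import *
import cv2
for n in ("top","side"):
    im=read_camera(n); cv2.imwrite(f"pics/{n}0.png",im)
    i=camera_info(n); print(n,i["K"],i["cam_to_world"])
s=state();print(s)
a=cv2.imread("pics/top0.png")
E
```

```text
top [[355.57299102   0.         253.8381946 ]
 [  0.         355.57299102 197.74259355]
 [  0.           0.           1.        ]] [[ 4.79749551e-02 -9.78682609e-01  1.99696656e-01  2.25333827e+02]
 [-9.98837198e-01 -4.79585508e-02  4.92231624e-03 -5.75927177e+01]
 [ 4.75977694e-03 -1.99700597e-01 -9.79845404e-01  9.65163833e+02]
 [ 0.00000000e+00  0.00000000e+00  0.00000000e+00  1.00000000e+00]]
side [[393.07715177   0.         251.64543073]
 [  0.         393.07715177 199.73834084]
 [  0.           0.           1.        ]] [[ 7.66382286e-01  4.29107238e-01 -4.78043063e-01  9.25045085e+02]
 [ 6.42163794e-01 -4.92242914e-01  5.87641536e-01 -6.73382305e+02]
 [ 1.68479257e-02 -7.57340011e-01 -6.52803382e-01  7.78183212e+02]
 [ 0.00000000e+00  0.00000000e+00  0.00000000e+00  1.00000000e+00]]
{'t': 0.1, 'joints': array([-1.38254595e+00,  4.91514928e-01,  1.55938261e+00, -2.48307538e-06,
        1.09169735e+00, -1.05582343e-01]), 'qvel': array([-0.00133283, -0.00200895, -0.00211778,  0.00047061, -0.00013936,
       -0.00036368]), 'tau': array([ 1.64351539e-03, -6.13623834e+01, -2.58606201e+01,  6.93341601e-02,
        4.69962310e-02, -5.99231180e-05]), 'eef_pos': array([ 180.99941722, -597.95944713,  177.91251221]), 'tcp_rot': array([-3.14059577e+00, -1.03431212e-04,  2.93833809e-01]), 'ft_force': array([0.00744848, 0.04280468, 0.15357447]), 'moment': array([-0.02182181, -0.01092456, -0.01572762]), 'grip_force': 0.0, 'opening': 1.0036093318815495}
```

View pics/top0.png

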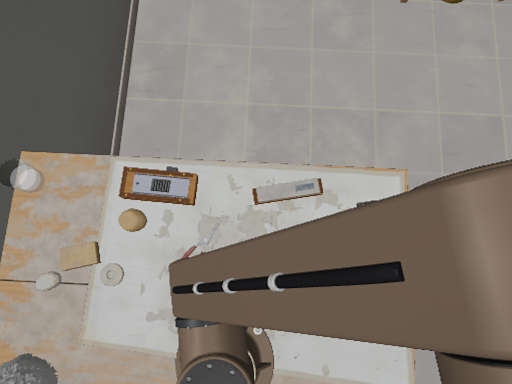

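View pics/side0.png

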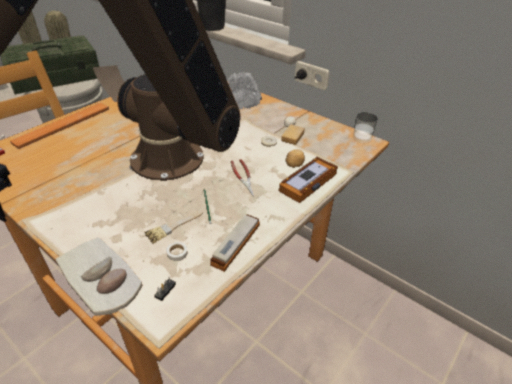

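The top view shows the rack at about (160,187), the stone at (288,190) and a round brown thing, probably the cork, at (132,220). In the side view the rack is at (308,178), the stone at (236,241), the tape at (177,252) and the bits at (165,290). Next I'll zoom in on the rack and stone.

Run:
```python
import cv2,numpy as np
a=cv2.imread("pics/top0.png");b=cv2.imread("pics/side0.png")
A=cv2.resize(a[155:215,110:335],None,fx=3.5,fy=3.5,interpolation=cv2.INTER_CUBIC)
B=cv2.resize(b[145:275,205:345],None,fx=2.9,fy=2.9,interpolation=cv2.INTER_CUBIC)
C=np.zeros((A.shape[0]+B.shape[0],A.shape[1],3),np.uint8);C[:A.shape[0]]=A;C[A.shape[0]:,:B.shape[1]]=B
print(C.shape);cv2.imwrite("pics/z0.png",C)
```

```text
(587, 788, 3)
```

View pics/z0.png

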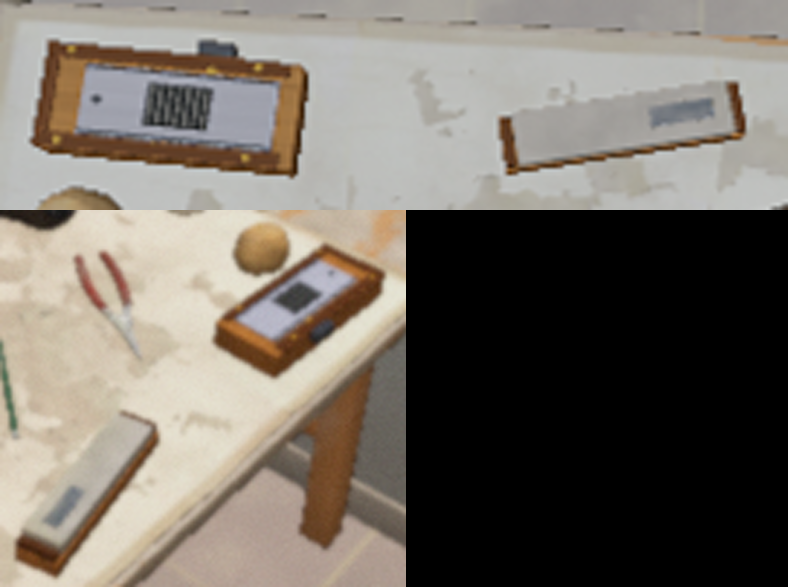

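```bash
cat > h.py <<'E'
import numpy as np,cv2
from cell import *
def ray(info,uv,z):
    K=np.array(info["K"]);T=np.array(info["cam_to_world"])
    p=np.c_[np.array(uv,float),np.ones(len(uv))]
    d=(T[:3,:3]@np.linalg.inv(K)@p.T).T; o=T[:3,3]
    return o+d*((z-o[2])/d[:,2])[:,None]
def proj(info,P):
    K=np.array(info["K"]);T=np.array(info["cam_to_world"])
    c=(np.array(P,float)-T[:3,3])@T[:3,:3]; q=(K@c.T).T
    return q[:,:2]/q[:,2:]
E
python3 - <<'E'
from h import *
np.set_printoptions(precision=1,suppress=True)
i=camera_info("top"); j=camera_info("side")
c=lambda l:(np.array(l)+.5)/3.5+[110,155]-.5
d=lambda l:(np.array(l)-[0,210]+.5)/2.9+[205,145]-.5
print("plate",ray(i,c([(80,65),(278,85),(272,152),(76,132),(178,107)]),37))
print("open end outer",ray(i,c([(305,68),(296,173)]),37))
print("stone top",ray(i,c([(508,116),(728,83),(738,133),(516,166)]),36))
print("side plate",ray(j,d([(326,258),(363,277),(281,340),(239,317),(298,297)]),37))
print("side stone",ray(j,d([(120,412),(157,428),(60,545),(24,525)]),36))
print("cork",ray(i,[(132,220)],30),"tape side",ray(j,[(177,252)],10),"bits",ray(j,[(165,290)],20))
E
```

```text
plate [[465.9 277.2  37. ]
 [457.6 123.6  37. ]
 [404.9 123.7  37. ]
 [413.2 274.1  37. ]
 [436.5 198.5  37. ]]
open end outer [[472.1 104.   37. ]
 [389.6 104.2  37. ]]
stone top [[ 442.1  -54.2   36. ]
 [ 476.5 -222.4   36. ]
 [ 437.4 -230.5   36. ]
 [ 403.4  -62.1   36. ]]
side plate [[419.8 282.8  37. ]
 [470.6 279.   37. ]
 [464.7 127.8  37. ]
 [409.4 130.4  37. ]
 [436.8 200.8  37. ]]
side stone [[ 409.6  -63.    36. ]
 [ 450.3  -56.9   36. ]
 [ 478.7 -221.6   36. ]
 [ 440.1 -225.4   36. ]]
cork [[340.1 266.2  30. ]] tape side [[ 349.9 -267.1   10. ]] bits [[ 424.3 -369.3   20. ]]
```

move_arm(commands=[[[2.6,4.5,0],[0,0,7],0],[[2.6,4.5,0],[0,0,7],0],[[2.6,4.5,0],[0,0,7],0],[[2.6,4.5,0],[0,0,7],0],[[2.6,4.5,0],[0,0,7],0],[[2.6,4.5,0],[0,0,7],0],[[2.6,4.5,0],[0,0,7],0],[[2.6,4.5,0],[0,0,7],0],[[2.6,4.5,0],[0,0,7],0],[[2.6,4.5,0],[0,0,7],0]])

```text
t: 1.1
eef_pos: [431.7, -163.4, 178.5]
tcp_rot: [3.141, 0.0, 1.52]
ft_force: [1.1, -0.5, -0.2]
opening: 0.217
grip_force: 0.0
```

Run:
```python
from h import *
s=state();print(s["t"],s["eef_pos"],s["tcp_rot"],s["joints"],s["opening"],s["ft_force"])
i=camera_info("wrist");im=read_camera("wrist");cv2.imwrite("pics/w1.png",im);np.savez("w1.npz",K=i["K"],cam_to_world=i["cam_to_world"])
print(i["cam_to_world"])
```

```text
1.1 [ 431.72693013 -163.3589161   178.47872496] [3.14149580e+00 2.48882099e-05 1.52043800e+00] [-5.05002336e-01  2.59318948e-01  1.94268780e+00  2.49893816e-05
  9.39487956e-01 -4.54658754e-01] 0.2170540078937332 [ 1.10391815 -0.5184657  -0.24221597]
[[ 9.98738091e-01 -4.85552130e-02 -1.28302910e-02  4.35297426e+02]
 [-5.02098250e-02 -9.59797720e-01 -2.76165369e-01 -8.63483347e+01]
 [ 1.09478423e-03  2.76461080e-01 -9.61024491e-01  3.84469404e+02]
 [ 0.00000000e+00  0.00000000e+00  0.00000000e+00  1.00000000e+00]]
```

View pics/w1.png

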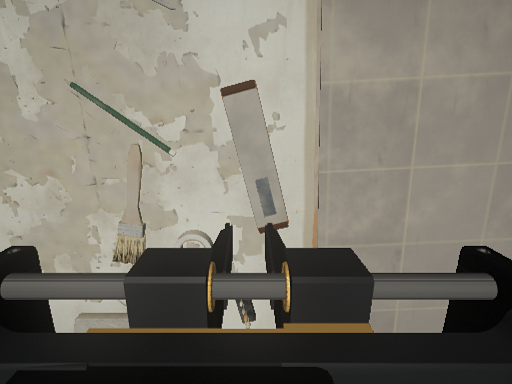

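The wrist view shows the stone with its far end at (222,96)–(256,89) and its near end at (255,228)–(287,221). Next I'll go to the rack.

move_arm(commands=[[[0,4.4,0],[0,0,0],0],[[0,4.4,0],[0,0,0],0],[[0,4.4,0],[0,0,0],0],[[0,4.4,0],[0,0,0],0],[[0,4.4,0],[0,0,0],0],[[0,4.4,0],[0,0,0],0],[[0,0,0],[0,0,0],0],[[0,0,0],[0,0,0],0]])

```text
t: 1.95
eef_pos: [430.9, 99.3, 178.3]
tcp_rot: [-3.141, 0.0, 1.518]
ft_force: [-0.5, 0.5, -0.2]
opening: 0.006
grip_force: 0.0
```

Run:
```python
from h import *
np.set_printoptions(precision=1,suppress=True)
w=np.load("w1.npz");print("stone",ray(w,[(222,96),(256,89),(287,221),(255,228)],36))
s=state();print(s["t"],s["eef_pos"],s["tcp_rot"],s["opening"],s["ft_force"])
i=camera_info("wrist");im=read_camera("wrist");cv2.imwrite("pics/w2.png",im);np.savez("w2.npz",K=i["K"],cam_to_world=i["cam_to_world"])
print("rack edge px",proj(i,[(472,104,37),(390,104,37),(431,104,34),(436.5,200,38)]))
```

```text
stone [[ 406.5  -65.7   36. ]
 [ 445.7  -60.1   36. ]
 [ 478.8 -222.2   36. ]
 [ 437.1 -229.9   36. ]]
1.95 [430.9  99.3 178.3] [-3.1  0.   1.5] 0.0064739234754896 [-0.5  0.5 -0.2]
rack edge px [[281.6 173. ]
 [215.  176.4]
 [248.3 174.2]
 [248.6  91.6]]
```

View pics/w2.png

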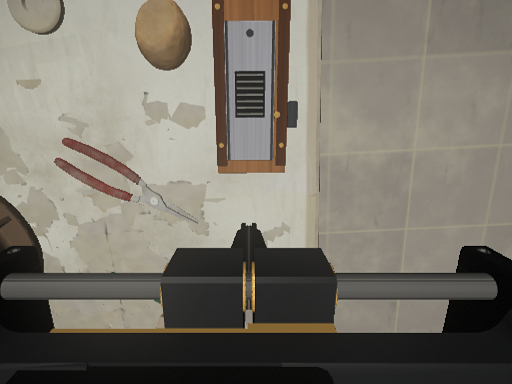

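The wrist view shows the plate at columns 227–273 and rows 21–160, the patch at about (250,94), and the rack's open end near rows 160–172.

Run:
```python
from h import *
np.set_printoptions(precision=1,suppress=True)
w=np.load("w2.npz");im=cv2.imread("pics/w2.png")
g=cv2.cvtColor(im,6);m=(g[65:125,230:270]<70).astype(np.uint8)
m=cv2.morphologyEx(m,3,np.ones((7,7)));v,u=np.nonzero(m);r=cv2.minAreaRect(np.c_[u+230,v+65].astype(np.float32));print(r)
print("patch c",ray(w,[r[0]],38))
for c in (221,250,281): print(c,[tuple(x) for x in im[156:178,c]])
L=[(227,21),(272,21),(274,160),(228,160)]
P=ray(w,L,37);print(P,P.mean(0))
print("floor end cand",ray(w,[(250,r) for r in (160,164,166,168,170,172,174)],34))
```

```text
((249.49996948242188, 93.49998474121094), (44.99999237060547, 28.999996185302734), 90.0)
patch c [[437.4 197.9  38. ]]
221 [(np.uint8(50), np.uint8(63), np.uint8(85)), (np.uint8(49), np.uint8(62), np.uint8(84)), (np.uint8(50), np.uint8(63), np.uint8(85)), (np.uint8(50), np.uint8(63), np.uint8(85)), (np.uint8(50), np.uint8(64), np.uint8(85)), (np.uint8(49), np.uint8(62), np.uint8(85)), (np.uint8(51), np.uint8(64), np.uint8(87)), (np.uint8(51), np.uint8(63), np.uint8(86)), (np.uint8(51), np.uint8(63), np.uint8(86)), (np.uint8(53), np.uint8(68), np.uint8(90)), (np.uint8(60), np.uint8(83), np.uint8(113)), (np.uint8(69), np.uint8(100), np.uint8(139)), (np.uint8(68), np.uint8(99), np.uint8(136)), (np.uint8(68), np.uint8(99), np.uint8(136)), (np.uint8(69), np.uint8(100), np.uint8(138)), (np.uint8(66), np.uint8(97), np.uint8(135)), (np.uint8(69), np.uint8(96), np.uint8(130)), (np.uint8(112), np.uint8(129), np.uint8(140)), (np.uint8(173), np.uint8(186), np.uint8(188)), (np.uint8(167), np.uint8(180), np.uint8(184)), (np.uint8(165), np.uint8(179), np.uint8(183)), (np.uint8(165), np.uint8(179), 
[... 1607 characters left out ...]
np.uint8(137)), (np.uint8(67), np.uint8(98), np.uint8(136)), (np.uint8(66), np.uint8(98), np.uint8(136)), (np.uint8(61), np.uint8(92), np.uint8(131)), (np.uint8(101), np.uint8(119), np.uint8(140)), (np.uint8(186), np.uint8(195), np.uint8(194)), (np.uint8(179), np.uint8(191), np.uint8(191)), (np.uint8(178), np.uint8(189), np.uint8(190)), (np.uint8(179), np.uint8(190), np.uint8(191)), (np.uint8(179), np.uint8(189), np.uint8(190))]
[[417.1 272.2  37. ]
 [465.1 269.7  37. ]
 [463.1 120.5  37. ]
 [407.4 123.4  37. ]] [438.2 196.5  37. ]
floor end cand [[434.1 121.6  34. ]
 [433.8 116.6  34. ]
 [433.7 114.2  34. ]
 [433.6 111.7  34. ]
 [433.4 109.2  34. ]
 [433.3 106.7  34. ]
 [433.2 104.2  34. ]]
```

move_arm(commands=[[[0.1,2,0],[0,0,0],0],[[0.1,2,0],[0,0,0],0],[[0.1,2,-2],[0,0,0],0],[[0.1,2,-2],[0,0,0],0],[[0.1,2,-3],[0,0,0],0],[[0.1,0,-3],[0,0,0],0],[[0,0,-2],[0,0,0],0],[[0,0,-1],[0,0,0],0],[[0,0,-0.4],[0,0,0],0],[[0,0,0],[0,0,0],0]])

```text
t: 3.0
eef_pos: [437.6, 198.0, 44.6]
tcp_rot: [3.142, 0.0, 1.514]
ft_force: [0.5, -0.4, 0.7]
opening: 0.006
grip_force: 0.0
```

move_arm(commands=[[[0,0,-0.2],[0,0,0],0],[[0,0,-0.1],[0,0,0],0],[[0,0,-0.05],[0,0,0],0],[[0,0,0],[0,0,0],0]])

```text
t: 3.4
eef_pos: [437.2, 198.8, 41.2]
tcp_rot: [3.141, -0.0, 1.516]
ft_force: [-0.5, 0.0, -0.8]
opening: 0.007
grip_force: 0.0
```

move_arm(commands=[[[0,0,-0.1],[0,0,0],0],[[0,0,-0.1],[0,0,0],0],[[0,0,-0.05],[0,0,0],0],[[0,0,0],[0,0,0],0]])

```text
t: 3.8
eef_pos: [437.1, 198.7, 38.4]
tcp_rot: [-3.142, 0.0, 1.516]
ft_force: [0.2, 1.3, 1.1]
opening: 0.005
grip_force: 0.0
```

move_arm(commands=[[[0,0,-0.05],[0,0,0],0],[[0,0,0],[0,0,0],0]])

```text
t: 4.0
eef_pos: [437.1, 198.7, 37.9]
tcp_rot: [3.142, 0.0, 1.516]
ft_force: [-0.0, 0.2, -0.2]
opening: 0.003
grip_force: 0.0
```

move_arm(commands=[[[0,0,-0.03],[0,0,0],0],[[0,0,0],[0,0,0],0]])

```text
t: 4.2
eef_pos: [437.1, 198.7, 37.6]
tcp_rot: [3.142, 0.0, 1.516]
ft_force: [-0.6, 0.4, 0.7]
opening: 0.004
grip_force: 0.0
```

move_arm(commands=[[[0,0,-0.05],[0,0,0],0],[[0,0,0],[0,0,0],0]])

```text
t: 4.4
eef_pos: [437.1, 198.7, 37.1]
tcp_rot: [3.142, 0.0, 1.516]
ft_force: [-0.4, 0.1, -0.7]
opening: 0.007
grip_force: 0.0
```

move_arm(commands=[[[0,0,-0.04],[0,0,0],0],[[0,0,0],[0,0,0],0]])

```text
t: 4.6
eef_pos: [437.1, 198.7, 36.7]
tcp_rot: [3.142, 0.0, 1.516]
ft_force: [0.6, 0.2, -0.3]
opening: 0.005
grip_force: 0.0
```

move_arm(commands=[[[0,0,-0.04],[0,0,0],0],[[0,0,0],[0,0,0],0]])

```text
t: 4.8
eef_pos: [437.1, 198.7, 36.3]
tcp_rot: [-3.142, 0.0, 1.516]
ft_force: [0.1, -0.5, -0.3]
opening: 0.007
grip_force: 0.0
```

move_arm(commands=[[[0,0,-0.04],[0,0,0],0],[[0,0,0],[0,0,0],0]])

```text
t: 5.0
eef_pos: [437.1, 198.7, 35.9]
tcp_rot: [3.142, 0.0, 1.515]
ft_force: [-0.4, -0.2, -0.7]
opening: 0.007
grip_force: 0.0
```

move_arm(commands=[[[0,0,-0.04],[0,0,0],0],[[0,0,0],[0,0,0],0]])

```text
t: 5.2
eef_pos: [437.1, 198.7, 35.5]
tcp_rot: [-3.142, 0.0, 1.516]
ft_force: [-0.8, -0.3, -0.3]
opening: 0.006
grip_force: 0.0
```

move_arm(commands=[[[0,0,-0.04],[0,0,0],0],[[0,0,0],[0,0,0],0]])

```text
t: 5.4
eef_pos: [437.1, 198.7, 35.1]
tcp_rot: [3.142, 0.0, 1.516]
ft_force: [0.4, 0.0, -0.7]
opening: 0.003
grip_force: 0.0
```

Run:
```python
from h import *
a=read_camera("wrist");b=read_camera("side");i=camera_info("side")
print(state()["ft_force"],proj(i,[state()["eef_pos"]]))
B=cv2.resize(b[130:210,270:345],None,fx=5,fy=5,interpolation=2)
A=cv2.resize(a[150:300,200:300],None,fx=4,fy=4,interpolation=2)[-600:,:]
B=cv2.copyMakeBorder(B,0,600-B.shape[0],0,0,0);cv2.imwrite("pics/c1.png",np.hstack([A[:600],B]))
```

```text
[-0.6955375   0.01604174 -0.67201403] [[307.09196307 175.49259498]]
```

View pics/c1.png

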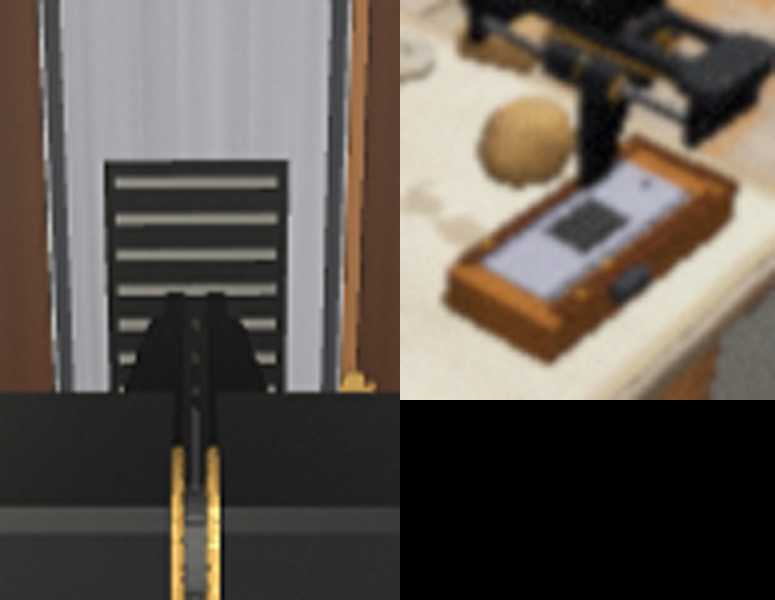

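The side view shows the fingertips at about pixel (308,168). The TCP projects to (307,175.5), so the tips seem to be above or behind the patch. I'll triangulate them.

Run:
```python
from h import *
np.set_printoptions(precision=1,suppress=True)
s=state();i=camera_info("side");w=camera_info("wrist")
pw=[(200+194/4.,150+293/4.)];ps=[(270+592/5.,130+190/5.)]
print(pw,ps,s["eef_pos"],"tcp in wrist px",proj(w,[s["eef_pos"]]),"patch tip px", proj(w,[s["eef_pos"]+[0,0,20]]))
for z in (35,40,50,60,70): print(z,ray(w,pw,z)[0],ray(i,ps,z)[0])
print(w["K"],w["cam_to_world"][:3,3])
```

```text
[(248.5, 223.25)] [(388.4, 168.0)] [437.2 198.7  35.2] tcp in wrist px [[248.5 218.8]] patch tip px [[248.5 228.9]]
35 [437. 195.  35.] [612.9 406.   35. ]
40 [437.1 196.9  40. ] [615.  398.8  40. ]
50 [437.3 200.9  50. ] [619.2 384.2  50. ]
60 [437.5 204.8  60. ] [623.4 369.7  60. ]
70 [437.7 208.7  70. ] [627.6 355.2  70. ]
[[287.8   0.  248.4]
 [  0.  287.8 196.2]
 [  0.    0.    1. ]] [441.1 275.7 241.1]
```

Run:
```python
from h import *
np.set_printoptions(precision=1,suppress=True)
i=camera_info("side");w=camera_info("wrist")
pw=[(248.5,223.25)];ps=[(308.4,168.0)]
for z in (35,40,45,50,55,60): print(z,ray(w,pw,z)[0],ray(i,ps,z)[0], "patch far edge",ray(w,[(249,190)],z)[0],"patch side px",proj(i,[(437,198,z)])[0])
```

```text
35 [437. 195.  35.] [418.  234.9  35. ] patch far edge [438.8 221.3  35. ] patch side px [306.9 175.6]
40 [437.1 196.9  40. ] [421.4 228.8  40. ] patch far edge [438.8 222.6  40. ] patch side px [307.1 174.3]
45 [437.2 198.9  45. ] [424.8 222.7  45. ] patch far edge [438.9 223.9  45. ] patch side px [307.3 173.1]
50 [437.3 200.9  50. ] [428.2 216.6  50. ] patch far edge [439.  225.2  50. ] patch side px [307.4 171.8]
55 [437.4 202.8  55. ] [431.6 210.4  55. ] patch far edge [439.  226.5  55. ] patch side px [307.6 170.5]
60 [437.5 204.8  60. ] [435.  204.3  60. ] patch far edge [439.1 227.9  60. ] patch side px [307.8 169.2]
```

move_arm(commands=[[[0,0,-0.1],[0,0,0],0],[[0,0,-0.1],[0,0,0],0],[[0,0,-0.1],[0,0,0],0],[[0,0,-0.1],[0,0,0],0],[[0,0,-0.1],[0,0,0],0],[[0,0,0],[0,0,0],0]])

```text
t: 6.1
eef_pos: [437.1, 198.7, 30.0]
tcp_rot: [-3.142, 0.0, 1.516]
ft_force: [-0.1, -0.5, -0.2]
opening: 0.009
grip_force: 0.0
```

Run:
```python
from h import *
b=read_camera("side");g=cv2.cvtColor(b,6);print(state()["ft_force"])
print(g[160:186,302:316])
a=cv2.cvtColor(read_camera("wrist"),6);print(a[180:240:2,236:262:2])
```

```text
[0.26139532 0.91108027 0.3241379 ]
[[ 95  95 104  65  29  16  12   9   3   4  15  29  68  83]
 [ 89 112 148  98  34  17  12  10   7  10  17  47  76 101]
 [ 92 135 171 114  42  10  14  16   5   7  32  72 116 140]
 [112 175 191 120  42   8  10   9   7  19  54 114 152 173]
 [141 187 188 115  36  15  11  11  10  32  90 144 174 181]
 [166 163 134  79  24  12  11   9  18  60 128 170 183 183]
 [151 115  85  47  22  12  12  13  49 100 158 179 187 182]
 [112  75  63  39  24  22  34  67 102 151 176 184 184 181]
 [ 74  66  73  75  65  46  72 127 156 174 181 184 187 185]
 [ 69  79 110 132 120  79  95 147 169 182 184 184 187 189]
 [ 93 118 138 136 116  79  82 111 137 165 177 185 187 189]
 [142 150 128 103  87  71  66  76  94 114 142 171 179 187]
 [152 135  99  75  67  66  63  67  69  77  97 127 151 173]
 [115  97  71  65  63  60  67  67  66  68  74  86 111 134]
 [ 74  70  61  58  64  67  62  64  66  66  63  71  84 125]
 [ 67  66  63  63  64  61  69  65  62  62  66  89 113 152]
 [ 60  59  63  62  62  62  64  62  53  71 105 142 157 163]
 [ 78  71  64  64  64  63  60  62  71 109 148 167 156 142]
 [1
[... 1420 characters left out ...]
78  77  77  78  77  76  78  76  77  80]
 [126 126 126 126 125 126 125 125 125 124 124 123 123]
 [ 39  39  39  38  38  38  39  38  38  39  39  37  38]
 [ 41  41  42  42  41  41  41  41  42  42  42  41  40]
 [ 41  40  42  40  39  40  37  41  39  39  40  43  41]
 [138 137 136  29  31 103 133 126  27  29  83 136 134]
 [ 70  72  69  29  32  35  35  33  29  30  35  70  69]
 [ 39  41  38  31  31  36  37  37  30  30  31  40  39]
 [ 40  29  30  30  30  33  37  36  28  29  31  29  34]
 [ 49  31  29  31  30  36  49  35  29  30  29  29  28]
 [ 23  29  30  31  29  36  52  35  28  29  27  29  26]
 [ 30  30  29  28  28  36  36  34  28  27  28  27  28]
 [ 28  28  29  27  28  35  34  35  28  26  28  27  28]]
```

move_arm(commands=[[[0,0,-0.08],[0,0,0],0],[[0,0,-0.08],[0,0,0],0],[[0,0,-0.08],[0,0,0],0],[[0,0,-0.06],[0,0,0],0]])

```text
t: 6.6
eef_pos: [437.1, 198.7, 27.1]
tcp_rot: [3.142, 0.0, 1.516]
ft_force: [0.5, 0.2, -1.0]
opening: 0.004
grip_force: 0.0
```

Run:
```python
from h import *
g=cv2.cvtColor(read_camera("side"),6);print(state()["eef_pos"],state()["ft_force"]);print(g[164:178,304:313])
a=read_camera("wrist");cv2.imwrite("pics/w3.png",a)
```

```text
[437.09346209 198.68713482  26.99371535] [-0.42605178 -0.72168252 -0.70727172]
[[184 111  38   6  11  12   9  23  81]
 [134  79  25  11  13  12  15  51 118]
 [ 82  43  17  15  12  12  20  75 146]
 [ 64  33  14  13  18  33  64 113 163]
 [ 70  57  34  23  36  87 135 160 175]
 [103 102  68  42  66 121 160 177 181]
 [136 117  88  60  65 104 139 161 178]
 [132 101  80  67  62  74  95 119 141]
 [ 99  74  68  66  63  66  72  77 100]
 [ 68  65  61  64  63  63  66  70  72]
 [ 60  58  66  60  66  68  66  66  64]
 [ 64  66  63  63  65  71  62  59  67]
 [ 65  64  67  60  65  61  56  67  99]
 [ 65  64  66  64  62  64  73 110 151]]
```

View pics/w3.png

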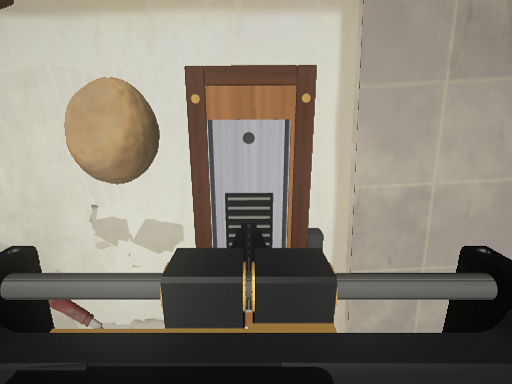

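The wrist view shows the fingertips at (248,225) over the patch at rows 193–247, with the cork well clear to the left.

move_arm(commands=[[[0,0,-0.08],[0,0,0],0],[[0,0,-0.08],[0,0,0],0],[[0,0,-0.08],[0,0,0],0],[[0,0,-0.06],[0,0,0],0],[[0,0,0],[0,0,0],0]])

```text
t: 7.2
eef_pos: [437.1, 198.7, 24.1]
tcp_rot: [-3.142, 0.0, 1.515]
ft_force: [-0.6, -0.0, 0.1]
opening: 0.004
grip_force: 0.0
```

move_arm(commands=[[[0,0,-0.05],[0,0,0],0],[[0,0,0],[0,0,0],0]])

```text
t: 7.4
eef_pos: [437.1, 198.7, 23.6]
tcp_rot: [3.142, 0.0, 1.516]
ft_force: [0.4, 0.7, 1.0]
opening: 0.005
grip_force: 0.0
```

Run:
```python
from h import *
g=cv2.cvtColor(read_camera("side"),6);print(state()["eef_pos"],state()["ft_force"]);print(g[164:178,304:313])
```

```text
[437.14675514 198.68046253  23.64464988] [ 0.34197145  0.44789848 -0.52333429]
[[186 113  41  12  13  10  13  16  69]
 [138  78  24  16  16   3   6  37  96]
 [ 78  42  21   9   6  12  14  64 137]
 [ 58  34  18  12  13  10  29  89 157]
 [ 57  30  19  11  15  37  75 123 166]
 [ 80  59  29  17  35  75 125 159 179]
 [120  87  50  36  42  78 122 157 175]
 [126  86  63  57  57  64  91 117 140]
 [ 99  71  63  62  64  69  70  77  97]
 [ 72  65  63  64  60  63  62  72  72]
 [ 63  61  63  64  70  67  70  67  65]
 [ 64  66  65  61  65  68  65  62  67]
 [ 60  64  64  69  63  59  57  68 102]
 [ 64  64  65  64  62  67  72 108 148]]
```

move_arm(commands=[[[0,0,-0.08],[0,0,0],0],[[0,0,-0.08],[0,0,0],0],[[0,0,-0.08],[0,0,0],0],[[0,0,-0.06],[0,0,0],0],[[0,0,0],[0,0,0],0]])

```text
t: 7.95
eef_pos: [437.1, 198.7, 20.6]
tcp_rot: [-3.142, 0.0, 1.516]
ft_force: [-0.2, -0.1, 0.5]
opening: 0.002
grip_force: 0.0
```

move_arm(commands=[[[0,0,-0.05],[0,0,0],0],[[0,0,0],[0,0,0],0]])

```text
t: 8.15
eef_pos: [437.1, 198.7, 20.1]
tcp_rot: [3.142, 0.0, 1.515]
ft_force: [-0.3, 0.6, -0.3]
opening: 0.003
grip_force: 0.0
```

Run:
```python
from h import *
g=cv2.cvtColor(read_camera("side"),6);print(state()["eef_pos"],state()["ft_force"]);print(g[164:178,304:313])
```

```text
[437.1416525  198.68746863  20.14533955] [ 0.36152331  0.77891554 -0.57141334]
[[186 111  37   6  11  15  17  17  67]
 [135  72  26  13   7  15   9  30  84]
 [ 72  39  16  13   5  11   9  45 108]
 [ 52  26  18  13  14   9  25  74 142]
 [ 52  30  19  10   6  19  44 102 160]
 [ 72  44  15  13   7  34  83 138 176]
 [103  61  26  20  25  50 100 151 174]
 [117  70  34  34  43  57  86 114 142]
 [ 96  67  58  53  59  65  67  76 101]
 [ 72  67  60  59  62  69  68  67  74]
 [ 64  60  64  62  63  65  70  65  64]
 [ 64  62  62  64  66  68  67  62  70]
 [ 66  61  63  63  68  63  56  64 101]
 [ 65  65  63  66  61  65  74 108 148]]
```

move_arm(commands=[[[0,0,-0.05],[0,0,0],0],[[0,0,0],[0,0,0],0]])

```text
t: 8.4
eef_pos: [437.1, 198.7, 19.6]
tcp_rot: [3.142, 0.0, 1.516]
ft_force: [-0.1, 0.3, 0.2]
opening: 0.006
grip_force: 0.0
```

move_arm(commands=[[[0,0,-0.05],[0,0,0],0],[[0,0,0],[0,0,0],0]])

```text
t: 8.6
eef_pos: [437.1, 198.7, 19.1]
tcp_rot: [3.142, 0.0, 1.516]
ft_force: [0.0, -0.1, 0.1]
opening: 0.005
grip_force: 0.0
```

move_arm(commands=[[[0,0,-0.05],[0,0,0],0],[[0,0,0],[0,0,0],0]])

```text
t: 8.8
eef_pos: [437.1, 198.7, 18.6]
tcp_rot: [3.142, 0.0, 1.515]
ft_force: [0.2, -0.3, 0.1]
opening: 0.005
grip_force: 0.0
```

move_arm(commands=[[[0,0,-0.05],[0,0,0],0],[[0,0,0],[0,0,0],0]])

```text
t: 9.0
eef_pos: [437.1, 198.7, 18.1]
tcp_rot: [3.142, 0.0, 1.516]
ft_force: [-0.0, 0.2, 0.1]
opening: 0.005
grip_force: 0.0
```

move_arm(commands=[[[0,0,-0.05],[0,0,0],0],[[0,0,0],[0,0,0],0]])

```text
t: 9.2
eef_pos: [437.1, 198.7, 17.6]
tcp_rot: [-3.142, 0.0, 1.516]
ft_force: [0.3, -0.0, 0.8]
opening: 0.002
grip_force: 0.0
```

Run:
```python
from h import *
g=cv2.cvtColor(read_camera("side"),6);print(state()["eef_pos"],state()["ft_force"]);print(g[164:178,304:313])
```

```text
[437.12365566 198.70323739  17.62646775] [0.09509296 0.30445891 0.5153559 ]
[[187 114  39  14   7  10  12  17  56]
 [134  75  26  11   6  11   7  22  76]
 [ 71  35  17  12  10   8  11  31  91]
 [ 48  24  15   9  11   3  19  54 120]
 [ 50  30  15  11   2  11  22  77 145]
 [ 69  39  22   8   4  12  39 106 165]
 [ 99  57  21  11  20  30  69 132 167]
 [110  60  31  25  35  49  75 109 137]
 [ 92  59  44  37  52  63  68  73  99]
 [ 72  64  54  53  62  66  66  72  74]
 [ 59  60  64  65  62  66  70  65  65]
 [ 61  68  63  64  68  66  63  62  67]
 [ 62  65  63  67  64  63  56  67 105]
 [ 64  63  64  66  58  63  70 109 150]]
```

move_arm(commands=[[[0,0,-0.05],[0,0,0],0],[[0,0,-0.05],[0,0,0],0],[[0,0,0],[0,0,0],0]])

```text
t: 9.55
eef_pos: [437.1, 198.7, 16.6]
tcp_rot: [-3.142, 0.0, 1.515]
ft_force: [-0.1, 0.1, -0.6]
opening: 0.006
grip_force: 0.0
```

move_arm(commands=[[[0,0,-0.05],[0,0,0],0],[[0,0,0],[0,0,0],0]])

```text
t: 9.75
eef_pos: [437.1, 198.7, 16.1]
tcp_rot: [3.142, 0.0, 1.516]
ft_force: [-0.4, 0.2, 0.3]
opening: 0.006
grip_force: 0.0
```

move_arm(commands=[[[0,0,-0.05],[0,0,0],0],[[0,0,0],[0,0,0],0]])

```text
t: 9.95
eef_pos: [437.1, 198.7, 15.6]
tcp_rot: [-3.142, 0.0, 1.515]
ft_force: [-0.5, 0.3, -0.3]
opening: 0.003
grip_force: 0.0
```

move_arm(commands=[[[0,0,-0.05],[0,0,0],0],[[0,0,0],[0,0,0],0]])

```text
t: 10.15
eef_pos: [437.1, 198.7, 15.1]
tcp_rot: [3.142, 0.0, 1.516]
ft_force: [0.1, -0.3, 0.7]
opening: 0.007
grip_force: 0.0
```

move_arm(commands=[[[0,0,-0.05],[0,0,0],0],[[0,0,0],[0,0,0],0]])

```text
t: 10.35
eef_pos: [437.1, 198.7, 14.6]
tcp_rot: [3.142, 0.0, 1.516]
ft_force: [0.6, -0.7, -0.1]
opening: 0.009
grip_force: 0.0
```

Run:
```python
from h import *
g=cv2.cvtColor(read_camera("side"),6);print(state()["eef_pos"],state()["ft_force"]);print(g[164:178,304:313])
```

```text
[437.13359692 198.6937365   14.6440506 ] [-0.46261626 -0.29688443 -1.06036193]
[[151  78  27  13  13  18  16  10  52]
 [100  46  19  15   8   6  12  19  71]
 [ 64  20  16   8  10   8   3  28  88]
 [ 46  26  12   5  13  14  11  49 119]
 [ 46  26   7  15   5   7  20  72 146]
 [ 67  39  19  15   9  14  30  91 159]
 [ 99  55  25  10  14  14  48 105 157]
 [107  57  17   8  16  32  61  92 134]
 [ 91  49  23  22  36  56  62  74  95]
 [ 68  56  48  46  56  61  66  68  71]
 [ 64  58  62  66  62  63  67  67  63]
 [ 63  64  63  62  67  70  62  63  69]
 [ 65  62  65  68  66  61  60  68 102]
 [ 64  58  67  65  64  65  74 106 148]]
```

move_arm(commands=[[[0,0,-0.05],[0,0,0],0],[[0,0,0],[0,0,0],0]])

```text
t: 10.6
eef_pos: [437.1, 198.7, 14.1]
tcp_rot: [3.142, 0.0, 1.516]
ft_force: [-0.9, -0.3, 0.7]
opening: 0.005
grip_force: 0.0
```

move_arm(commands=[[[0,0,-0.05],[0,0,0],0],[[0,0,0],[0,0,0],0]])

```text
t: 10.8
eef_pos: [437.1, 198.7, 13.6]
tcp_rot: [-3.142, 0.0, 1.516]
ft_force: [0.1, 0.5, 0.4]
opening: 0.008
grip_force: 0.0
```

move_arm(commands=[[[0,0,-0.05],[0,0,0],0],[[0,0,0],[0,0,0],0]])

```text
t: 11.0
eef_pos: [437.1, 198.7, 13.1]
tcp_rot: [3.142, 0.0, 1.516]
ft_force: [0.4, -0.4, -0.3]
opening: 0.003
grip_force: 0.0
```

move_arm(commands=[[[0,0,-0.05],[0,0,0],0],[[0,0,0],[0,0,0],0]])

```text
t: 11.2
eef_pos: [437.1, 198.7, 12.6]
tcp_rot: [3.142, 0.0, 1.515]
ft_force: [0.5, 0.2, 1.4]
opening: 0.006
grip_force: 0.0
```

move_arm(commands=[[[0,0,-0.04],[0,0,0],0],[[0,0,0],[0,0,0],0]])

```text
t: 11.4
eef_pos: [437.2, 198.7, 12.2]
tcp_rot: [3.142, 0.0, 1.516]
ft_force: [0.9, 0.4, 0.6]
opening: 0.006
grip_force: 0.0
```

move_arm(commands=[[[0,0,-0.04],[0,0,0],0],[[0,0,0],[0,0,0],0]])

```text
t: 11.6
eef_pos: [437.2, 198.7, 11.8]
tcp_rot: [3.142, 0.0, 1.516]
ft_force: [0.4, -0.4, -0.3]
opening: 0.008
grip_force: 0.0
```

move_arm(commands=[[[0,0,-0.04],[0,0,0],0],[[0,0,0],[0,0,0],0]])

```text
t: 11.8
eef_pos: [437.1, 198.7, 11.4]
tcp_rot: [3.142, 0.0, 1.516]
ft_force: [0.1, -0.4, 0.4]
opening: 0.001
grip_force: 0.0
```

move_arm(commands=[[[0,0,-0.04],[0,0,0],0],[[0,0,0],[0,0,0],0]])

```text
t: 12.0
eef_pos: [437.1, 198.7, 11.0]
tcp_rot: [3.142, 0.0, 1.516]
ft_force: [0.3, 0.1, -0.8]
opening: 0.005
grip_force: 0.0
```

Run:
```python
from h import *
g=cv2.cvtColor(read_camera("side"),6);print(state()["eef_pos"],state()["ft_force"],state()["tau"]);print(g[164:178,304:313])
```

```text
[437.16066064 198.67939352  11.03791886] [-0.0336943  -0.07868573 -0.1117963 ] [-1.84306460e-03 -5.19315791e+01 -1.26122698e+01  4.46897792e-02
  2.77925519e-04 -2.54635404e-05]
[[121  48  17  13   8  11  12  15  49]
 [ 93  35  20  12   7  12  13  17  56]
 [ 61  22  17   6  11  12   6  21  78]
 [ 43  14  14   7   9   3   7  30  88]
 [ 37  17  16  12  15   7   8  54 120]
 [ 46  27  15   9   9   8  21  81 147]
 [ 86  39  14  11  12  12  30  86 154]
 [103  47  19   8  10  14  40  79 131]
 [ 88  41  17  12  17  33  46  69  98]
 [ 54  36  25  30  33  51  60  67  74]
 [ 51  45  45  47  56  59  68  65  62]
 [ 63  58  53  61  67  67  61  61  68]
 [ 68  60  61  64  65  63  61  71  99]
 [ 67  65  64  64  62  63  71 111 149]]
```

move_arm(commands=[[[0,0,-0.04],[0,0,0],0],[[0,0,0],[0,0,0],0]])

```text
t: 12.25
eef_pos: [437.1, 198.7, 10.6]
tcp_rot: [-3.142, 0.0, 1.516]
ft_force: [-0.3, -0.8, -0.7]
opening: 0.002
grip_force: 0.0
```

move_arm(commands=[[[0,0,-0.04],[0,0,0],0],[[0,0,0],[0,0,0],0]])

```text
t: 12.45
eef_pos: [437.1, 198.7, 10.2]
tcp_rot: [3.142, 0.0, 1.515]
ft_force: [0.2, 0.1, -0.7]
opening: 0.003
grip_force: 0.0
```

move_arm(commands=[[[0,0,-0.03],[0,0,0],0],[[0,0,0],[0,0,0],0]])

```text
t: 12.65
eef_pos: [437.1, 198.7, 9.9]
tcp_rot: [3.142, 0.0, 1.515]
ft_force: [0.3, 0.1, 0.4]
opening: 0.002
grip_force: 0.0
```

move_arm(commands=[[[0,0,-0.04],[0,0,0],0],[[0,0,0],[0,0,0],0]])

```text
t: 12.85
eef_pos: [437.1, 198.7, 9.5]
tcp_rot: [3.142, 0.0, 1.516]
ft_force: [-0.5, 0.3, -0.7]
opening: 0.01
grip_force: 0.0
```

move_arm(commands=[[[0,0,-0.04],[0,0,0],0],[[0,0,0],[0,0,0],0]])

```text
t: 13.05
eef_pos: [437.1, 198.7, 9.1]
tcp_rot: [3.142, 0.0, 1.516]
ft_force: [0.0, 0.4, 0.3]
opening: 0.009
grip_force: 0.0
```

move_arm(commands=[[[0,0,-0.03],[0,0,0],0],[[0,0,0],[0,0,0],0]])

```text
t: 13.25
eef_pos: [437.1, 198.7, 8.8]
tcp_rot: [3.142, 0.0, 1.516]
ft_force: [0.4, 0.3, 0.1]
opening: 0.006
grip_force: 0.0
```

Run:
```python
from h import *
b=read_camera("side");g=cv2.cvtColor(b,6);print(state()["eef_pos"],state()["ft_force"]);print(g[166:178,304:313])
a=read_camera("wrist")
B=cv2.resize(b[120:200,260:350],(630,560),interpolation=2);cv2.imwrite("pics/c2.png",B)
```

```text
[437.1560893  198.68210064   8.84527632] [-0.03992636  0.40311745  0.34975829]
[[ 57  22  11   9   6   8   9  24  76]
 [ 43  19  14   9  14   5   7  30  92]
 [ 40  15  10   6   5  10  17  53 118]
 [ 39  26  12  10  14  14  18  72 144]
 [ 66  32  12  14   7   4  28  86 155]
 [ 88  35  10   7  10  12  28  74 130]
 [ 79  34  13  16  17  22  36  63  98]
 [ 54  28  20  15  29  44  54  65  72]
 [ 51  40  29  34  47  59  66  65  65]
 [ 61  60  52  54  62  68  62  60  69]
 [ 65  63  62  64  66  63  59  70 104]
 [ 62  63  63  62  62  66  71 109 148]]
```

View pics/c2.png

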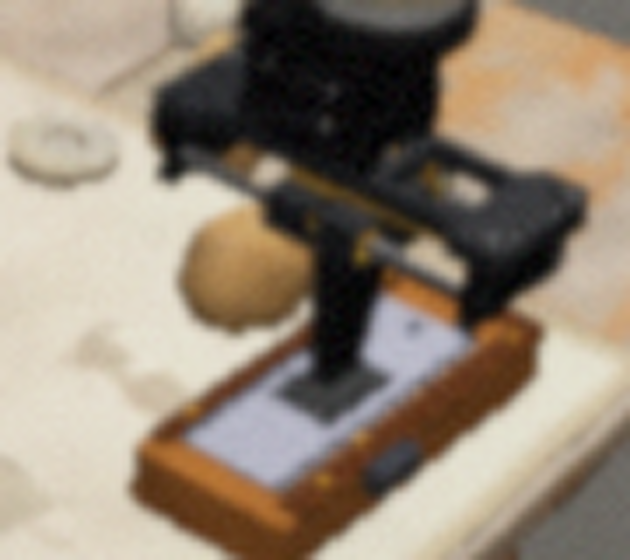

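The side crop shows the fingertips at about (340,378), just above the patch centre at (335,382).

move_arm(commands=[[[0,0,-0.04],[0,0,0],0],[[0,0,0],[0,0,0],0]])

```text
t: 13.55
eef_pos: [437.1, 198.7, 8.4]
tcp_rot: [3.142, 0.0, 1.516]
ft_force: [-1.4, -0.1, 0.5]
opening: 0.008
grip_force: 0.0
```

move_arm(commands=[[[0,0,-0.03],[0,0,0],0],[[0,0,0],[0,0,0],0]])

```text
t: 13.75
eef_pos: [437.2, 198.7, 8.1]
tcp_rot: [3.141, 0.0, 1.516]
ft_force: [-0.2, -0.1, 0.1]
opening: 0.006
grip_force: 0.0
```

move_arm(commands=[[[0,0,-0.03],[0,0,0],0],[[0,0,0],[0,0,0],0]])

```text
t: 13.95
eef_pos: [437.1, 198.7, 7.8]
tcp_rot: [3.142, 0.0, 1.516]
ft_force: [0.1, -1.0, -0.3]
opening: -0.001
grip_force: 0.0
```

move_arm(commands=[[[0,0,-0.03],[0,0,0],0],[[0,0,0],[0,0,0],0]])

```text
t: 14.15
eef_pos: [437.1, 198.7, 7.5]
tcp_rot: [3.142, 0.0, 1.515]
ft_force: [-0.0, 0.4, -0.6]
opening: 0.008
grip_force: 0.0
```

move_arm(commands=[[[0,0,-0.03],[0,0,0],0],[[0,0,0],[0,0,0],0]])

```text
t: 14.35
eef_pos: [437.1, 198.7, 7.2]
tcp_rot: [3.142, 0.0, 1.516]
ft_force: [-0.3, 0.6, 0.1]
opening: 0.004
grip_force: 0.0
```

move_arm(commands=[[[0,0,-0.03],[0,0,0],0],[[0,0,0],[0,0,0],0]])

```text
t: 14.55
eef_pos: [437.1, 198.7, 6.9]
tcp_rot: [3.142, 0.0, 1.515]
ft_force: [-0.7, -0.2, -0.5]
opening: 0.003
grip_force: 0.0
```

move_arm(commands=[[[0,0,-0.03],[0,0,0],0],[[0,0,0],[0,0,0],0]])

```text
t: 14.75
eef_pos: [437.2, 198.7, 6.6]
tcp_rot: [3.142, 0.0, 1.516]
ft_force: [-0.3, -0.7, 0.1]
opening: 0.005
grip_force: 0.0
```

move_arm(commands=[[[0,0,-0.03],[0,0,0],0],[[0,0,0],[0,0,0],0]])

```text
t: 14.95
eef_pos: [437.2, 198.7, 6.3]
tcp_rot: [3.142, 0.0, 1.515]
ft_force: [0.3, -1.8, -0.3]
opening: 0.003
grip_force: 0.0
```

move_arm(commands=[[[0,0,-0.03],[0,0,0],0],[[0,0,0],[0,0,0],0]])

```text
t: 15.15
eef_pos: [437.1, 198.7, 6.0]
tcp_rot: [3.142, 0.0, 1.516]
ft_force: [0.5, 0.3, -0.0]
opening: 0.003
grip_force: 0.0
```

move_arm(commands=[[[0,0,-0.03],[0,0,0],0],[[0,0,0],[0,0,0],0]])

```text
t: 15.35
eef_pos: [437.1, 198.7, 5.7]
tcp_rot: [3.142, 0.0, 1.516]
ft_force: [-0.3, 0.3, 0.2]
opening: 0.002
grip_force: 0.0
```

Run:
```python
from h import *
b=read_camera("side");g=cv2.cvtColor(b,6);print(state()["eef_pos"],state()["ft_force"]);print(g[166:178,304:313])
```

```text
[437.13783387 198.7011927    5.74677934] [0.84914449 0.21227671 0.1581773 ]
[[ 61  25  10   9  17   4  10  15  74]
 [ 41  17  18   8   8  11   9  27  89]
 [ 34  16  16  13  11   7  10  47 113]
 [ 34  22   8  17  11  15  17  59 131]
 [ 61  27  15   8  10   4  19  71 145]
 [ 83  31  17  11  10   9  23  69 126]
 [ 76  27  17  12   6  12  28  57  95]
 [ 50  18  13  10  15  30  50  65  75]
 [ 46  30  22  16  36  54  66  67  61]
 [ 55  42  31  39  54  66  62  59  70]
 [ 64  50  51  58  60  62  57  67 103]
 [ 65  60  65  61  61  65  70 106 148]]
```

move_arm(commands=[[[0,0,-0.04],[0,0,0],0],[[0,0,0],[0,0,0],0]])

```text
t: 15.6
eef_pos: [437.1, 198.7, 5.3]
tcp_rot: [3.142, 0.0, 1.515]
ft_force: [-0.7, 0.1, -0.6]
opening: 0.009
grip_force: 0.0
```

move_arm(commands=[[[0,0,-0.04],[0,0,0],0],[[0,0,0],[0,0,0],0]])

```text
t: 15.8
eef_pos: [437.1, 198.7, 4.9]
tcp_rot: [3.142, 0.0, 1.515]
ft_force: [0.2, -0.1, 0.1]
opening: 0.007
grip_force: 0.0
```

move_arm(commands=[[[0,0,-0.03],[0,0,0],0],[[0,0,0],[0,0,0],0]])

```text
t: 16.0
eef_pos: [437.2, 198.7, 4.6]
tcp_rot: [3.141, 0.0, 1.516]
ft_force: [0.2, 0.0, 0.6]
opening: 0.004
grip_force: 0.0
```

Run:
```python
from h import *
i=camera_info("side");print(proj(i,[(437,198.7,38),(437,208.7,38),(440,188.7,38),(434,188.7,38),(437,198,39)]))
```

```text
[[307.14444179 174.74918757]
 [308.92446845 173.30119841]
 [306.15011672 176.59767514]
 [304.54638513 175.82541153]
 [307.05403439 174.59539538]]
```

move_arm(commands=[[[0,0,-0.04],[0,0,0],0],[[0,0,0],[0,0,0],0]])

```text
t: 16.2
eef_pos: [437.1, 198.7, 4.2]
tcp_rot: [3.142, 0.0, 1.516]
ft_force: [-0.1, 0.5, -0.4]
opening: 0.009
grip_force: 0.0
```

move_arm(commands=[[[0,0,-0.03],[0,0,0],0],[[0,0,0],[0,0,0],0]])

```text
t: 16.4
eef_pos: [437.1, 198.7, 3.9]
tcp_rot: [3.142, 0.0, 1.516]
ft_force: [-0.3, 0.3, 0.2]
opening: 0.0
grip_force: 0.0
```

move_arm(commands=[[[0,0,-0.03],[0,0,0],0],[[0,0,0],[0,0,0],0]])

```text
t: 16.6
eef_pos: [437.2, 198.7, 3.6]
tcp_rot: [3.141, -0.0, 1.516]
ft_force: [-0.3, 0.8, 0.0]
opening: 0.008
grip_force: 0.0
```

move_arm(commands=[[[0,0,-0.03],[0,0,0],0],[[0,0,0],[0,0,0],0]])

```text
t: 16.8
eef_pos: [437.1, 198.7, 3.3]
tcp_rot: [3.142, 0.0, 1.515]
ft_force: [0.0, -0.2, -0.2]
opening: 0.007
grip_force: 0.0
```

move_arm(commands=[[[0,0,-0.03],[0,0,0],0],[[0,0,0],[0,0,0],0]])

```text
t: 17.0
eef_pos: [437.2, 198.7, 3.0]
tcp_rot: [3.141, 0.0, 1.516]
ft_force: [0.1, 0.2, 0.5]
opening: 0.005
grip_force: 0.0
```

move_arm(commands=[[[0,0,-0.03],[0,0,0],0],[[0,0,0],[0,0,0],0]])

```text
t: 17.2
eef_pos: [437.1, 198.7, 2.7]
tcp_rot: [3.142, 0.0, 1.516]
ft_force: [-0.3, 0.4, -0.3]
opening: 0.002
grip_force: 0.0
```

Run:
```python
from h import *
b=read_camera("side");g=cv2.cvtColor(b,6);print(state()["eef_pos"],state()["ft_force"]);print(g[168:180,303:313])
```

```text
[437.1417526  198.69205316   2.72792912] [ 0.11742311  0.81981576 -0.57700866]
[[ 59  37  11  15  16  10  11  10  26  90]
 [ 61  38  15  13   8   4  11  13  53 120]
 [ 98  60  22  15  14   8  13  16  65 143]
 [138  79  29  14  11  13  12  20  62 127]
 [136  73  28  11   2  11   9  22  54  97]
 [ 91  51  17   9   7   8  23  38  59  74]
 [ 61  41  18   7  16  23  37  56  63  60]
 [ 55  41  23  22  34  48  54  56  58  69]
 [ 57  56  50  46  55  56  62  58  68 104]
 [ 69  65  60  62  62  61  64  71 109 150]
 [ 97  83  70  62  59  69  91 114 152 166]
 [150 125  89  72  75 111 142 157 162 150]]
```

move_arm(commands=[[[0,0,-0.03],[0,0,0],0],[[0,0,0],[0,0,0],0]])

```text
t: 17.45
eef_pos: [437.1, 198.7, 2.4]
tcp_rot: [3.142, 0.0, 1.516]
ft_force: [-0.6, 0.2, 1.4]
opening: 0.007
grip_force: 0.0
```

move_arm(commands=[[[0,0,-0.03],[0,0,0],0],[[0,0,0],[0,0,0],0]])

```text
t: 17.65
eef_pos: [437.1, 198.7, 2.1]
tcp_rot: [3.142, 0.0, 1.516]
ft_force: [-0.2, 0.8, -0.7]
opening: 0.004
grip_force: 0.0
```

move_arm(commands=[[[0,0,-0.03],[0,0,0],0],[[0,0,0],[0,0,0],0]])

```text
t: 17.85
eef_pos: [437.2, 198.7, 2.1]
tcp_rot: [3.141, -0.0, 1.516]
ft_force: [0.2, -0.4, 4.6]
opening: 0.004
grip_force: 2.3
```

move_arm(commands=[[[0,0,-0.03],[0,0,0],0],[[0,0,0],[0,0,0],0]])

```text
t: 18.05
eef_pos: [437.2, 198.7, 2.0]
tcp_rot: [3.141, -0.0, 1.516]
ft_force: [-2.3, -0.8, 9.7]
opening: 0.003
grip_force: 5.0
```

Contact came at a reported z of about 2.1 mm, with a stiffness of about 17 N/mm. I'll press to about 13 N and slide.

move_arm(commands=[[[0,0,-0.02],[0,0,0],0],[[0,0,0],[0,0,0],0],[[0,-0.1,0],[0,0,0],0],[[0,-0.1,0],[0,0,0],0],[[-0.01,-0.2,0],[0,0,0],0],[[-0.01,-0.2,0],[0,0,0],0]])

```text
t: 18.65
eef_pos: [437.0, 193.4, 2.0]
tcp_rot: [3.141, -0.001, 1.515]
ft_force: [-4.6, 7.4, 12.4]
opening: 0.004
grip_force: 6.2
```

move_arm(commands=[[[-0.01,-0.3,0],[0,0,0],0],[[-0.02,-0.3,0],[0,0,0],0],[[-0.01,-0.3,0],[0,0,0],0],[[-0.01,-0.3,0],[0,0,0],0],[[-0.02,-0.3,0],[0,0,0],0],[[-0.01,-0.3,0],[0,0,0],0],[[-0.02,-0.3,0],[0,0,0],0],[[-0.01,-0.3,0],[0,0,0],0],[[0,0,0],[0,0,0],0]])

```text
t: 19.55
eef_pos: [435.9, 168.9, 2.0]
tcp_rot: [3.141, -0.001, 1.515]
ft_force: [-1.9, 2.1, 13.0]
opening: 0.006
grip_force: 6.7
```

Run:
```python
from h import *
np.set_printoptions(precision=1,suppress=True)
s=state();i=camera_info("wrist");a=read_camera("wrist");print(s["eef_pos"],s["ft_force"],proj(i,[(437,223,38)]))
g=cv2.cvtColor(a,6);print(g[140:226,237].tolist())
t=cv2.cvtColor(read_camera("side"),6);cv2.imwrite("pics/s3.png",t)
```

```text
[435.9 168.9   2. ] [-1.9  2.1 13. ] [[245.4 154. ]]
[169, 169, 170, 169, 170, 170, 169, 169, 169, 169, 170, 169, 170, 169, 169, 171, 169, 170, 169, 169, 170, 170, 169, 168, 169, 170, 169, 170, 168, 169, 168, 169, 168, 168, 168, 169, 169, 169, 168, 169, 169, 169, 170, 168, 169, 168, 169, 167, 168, 168, 169, 168, 167, 168, 168, 168, 168, 168, 168, 168, 169, 170, 162, 108, 37, 43, 44, 44, 81, 140, 138, 123, 36, 40, 44, 42, 43, 40, 56, 109, 137, 126, 72, 36, 40, 40]
```

move_arm(commands=[[[-0.01,-0.3,0],[0,0,0],0],[[-0.02,-0.3,0],[0,0,0],0],[[-0.01,-0.3,0],[0,0,0],0],[[-0.01,-0.3,0],[0,0,0],0],[[-0.02,-0.3,0],[0,0,0],0],[[-0.01,-0.3,0],[0,0,0],0],[[-0.02,-0.3,0],[0,0,0],0],[[-0.01,-0.3,0],[0,0,0],0],[[-0.02,-0.3,0],[0,0,0],0],[[0,0,0],[0,0,0],0]])

```text
t: 20.65
eef_pos: [434.9, 141.9, 2.0]
tcp_rot: [3.14, -0.001, 1.515]
ft_force: [-1.2, 3.0, 13.0]
opening: 0.004
grip_force: 6.4
```

Run:
```python
from h import *
np.set_printoptions(precision=1,suppress=True)
s=state();i=camera_info("wrist");a=read_camera("wrist");b=read_camera("side");j=camera_info("side");print(s["eef_pos"],s["ft_force"])
g=cv2.cvtColor(a,6)
c=g[150:226,237];k=150+np.argmax(c<100);print(k,ray(i,[(237,k)],38))
# plate rear end row in wrist, floor->plate transition
print(a[20:130:2,237].tolist())
cv2.imwrite("pics/c3.png",cv2.resize(b[140:215,265:345],(640,600),interpolation=2))
print(proj(j,[(434,70,37),(432,105,34),(432,65,37)]))
```

```text
[434.9 141.9   2. ] [-1.2  3.  13. ]
204 [[429.  165.4  38. ]]
[[58, 97, 143], [58, 97, 143], [59, 97, 144], [58, 97, 143], [59, 98, 144], [59, 98, 144], [59, 97, 143], [58, 97, 143], [59, 98, 144], [59, 98, 144], [60, 98, 145], [59, 98, 146], [59, 98, 145], [60, 99, 146], [59, 98, 145], [60, 99, 146], [59, 98, 146], [60, 99, 147], [60, 99, 147], [60, 99, 147], [60, 99, 147], [61, 99, 147], [62, 101, 148], [61, 100, 148], [61, 101, 147], [61, 100, 147], [62, 102, 148], [62, 101, 149], [62, 101, 149], [62, 101, 149], [63, 103, 149], [62, 102, 149], [63, 101, 149], [63, 102, 149], [64, 103, 150], [63, 102, 149], [63, 103, 149], [63, 103, 149], [66, 105, 151], [64, 102, 151], [65, 103, 151], [65, 103, 151], [66, 105, 153], [66, 105, 153], [67, 105, 153], [67, 105, 152], [67, 106, 153], [68, 107, 153], [68, 107, 153], [68, 107, 153], [101, 110, 124], [171, 167, 169], [169, 166, 168], [170, 166, 168], [170, 166, 168]]
[[281.8 194.5]
 [288.1 189.4]
 [280.2 195.1]]
```

View pics/c3.png

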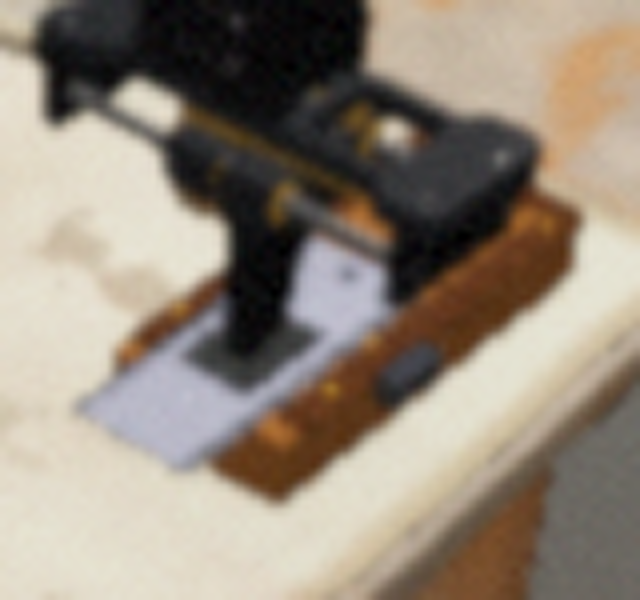

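The side crop shows the front end of the plate at about pixel (281.6,195), so it overhangs about 39 mm. I'll slide it 8 mm more and lift off.

move_arm(commands=[[[-0.01,-0.3,0],[0,0,0],0],[[-0.01,-0.3,0],[0,0,0],0],[[-0.01,-0.2,0],[0,0,0],0],[[0,0,0],[0,0,0],0],[[0,0,0],[0,0,0],0],[[0,0,0],[0,0,0],0],[[0,0,0.05],[0,0,0],0],[[0,0,0.2],[0,0,0],0],[[0,0,1],[0,0,0],0],[[0,0,3],[0,0,0],0]])

```text
t: 21.75
eef_pos: [433.1, 133.4, 43.2]
tcp_rot: [-3.138, 0.001, 1.515]
ft_force: [0.5, -0.8, 1.3]
opening: 0.007
grip_force: 0.0
```

move_arm(commands=[[[0,0,4],[0,0,0],1],[[0,-1.5,4],[0,0,0],1],[[0,-3,2],[0,0,0],1],[[0,-3.5,0],[0,0,0],1],[[0,0,0],[0,0,0],1],[[0,0,0],[0,0,0],1],[[0,0,0],[0,0,0],1],[[0,0,0],[0,0,0],1]])

```text
t: 22.55
eef_pos: [434.1, 54.5, 143.7]
tcp_rot: [-3.141, -0.0, 1.517]
ft_force: [-0.9, 0.3, -0.2]
opening: 0.619
grip_force: 0.0
```

Run:
```python
from h import *
np.set_printoptions(precision=1,suppress=True)
s=state();i=camera_info("wrist");a=read_camera("wrist");print(s["t"],s["eef_pos"],s["tcp_rot"],s["opening"],s["ft_force"])
cv2.imwrite("pics/w4.png",a);np.savez("w4.npz",K=i["K"],cam_to_world=i["cam_to_world"])
```

```text
22.55 [434.1  54.5 143.7] [-3.1 -0.   1.5] 0.6194580626332162 [-0.9  0.3 -0.2]
```

View pics/w4.png

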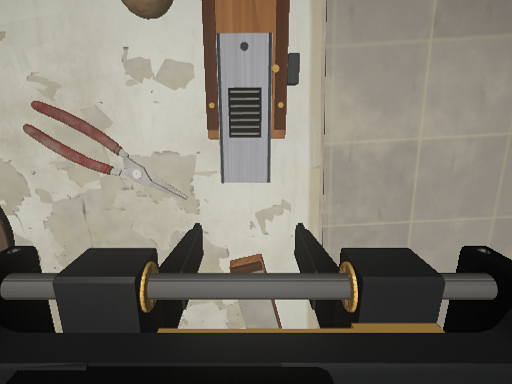

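The wrist view shows the front end of the plate at row 183, columns 221–270. The rack's open end is near row 138 and the tips are at (200,225) and (298,225).

Run:
```python
from h import *
np.set_printoptions(precision=1,suppress=True)
w=np.load("w4.npz");a=cv2.imread("pics/w4.png");g=cv2.cvtColor(a,6).astype(int)
print("front col245",g[176:190,245],"rack end col 212",a[130:142,214].tolist())
print("row170",g[170,212:280]);print("row 60",g[60,212:280])
print("row 60 bgr",a[60,212:280:3].tolist())
print(ray(w,[(221,183),(270,183),(245.5,183)],37),"edge",ray(w,[(213,138),(284,138)],34))
print("patch",ray(w,[(229,88),(260,87),(262,136),(230,138)],38).mean(0))
s=state()["eef_pos"];print([proj(w,[s+[0,dy,36]]) for dy in(0,10)])
```

```text
front col245 [161 161 162 162 162 159 170 204 202 201 202 202 202 201] rack end col 212 [[61, 87, 119], [70, 102, 142], [69, 101, 141], [71, 102, 142], [70, 102, 141], [70, 101, 141], [71, 103, 143], [68, 99, 140], [64, 88, 118], [116, 130, 140], [182, 196, 198], [175, 190, 193]]
row170 [193 194 192 189 191 194 197 197 152  90  73  88 161 158 161 158 155 163
 164 161 164 162 161 158 164 158 158 158 160 158 157 161 164 162 161 160
 162 162 159 158 162 162 161 159 159 159 162 161 164 160 159 162 166 162
 160 113  72  83 155 202 197 195 197 197 197 198 197 197]
row 60 [ 70  70  70  71  82 112  65  70 114 156 156 156 152 153 156 158 157 155
 156 157 155 154 155 149 151 151 155 155 156 160 162 158 155 157 161 161
 164 160 157 155 154 154 160 159 158 157 157 159 158 159 160 162 158 155
 158 163 132  59  67  91 112 112 110  61  63  63  64  63]
row 60 bgr [[50, 64, 88], [51, 65, 90], [65, 65, 64], [159, 155, 156], [155, 152, 152], [160, 157, 158], [159, 156, 156], [157, 154, 154], [154, 150, 151], [158, 155, 155], [164, 161, 162], [160, 156, 158], [168, 163, 164], [158, 154, 155], [163, 159, 160], [159, 156, 157], [161, 157, 159], [164, 161, 162], [160, 157, 158], [59, 59, 59], [89, 108, 128], [42, 56, 79], [44, 58, 82]]
[[403.7  58.6  37. ]
 [458.3  55.7  37. ]
 [431.   57.2  37. ]] edge [[398.8 108.1  34. ]
 [475.2 104.   34. ]]
patch [435.  132.3  38. ]
[array([[248.5, 238.5]]), array([[247.7, 223.9]])]
```

move_arm(commands=[[[-0.15,1.5,0],[0,0,0],1],[[0,1.6,-2],[0,0,0],1],[[0,0,-3],[0,0,0],1],[[0,0,-3],[0,0,0],1],[[0,0,0],[0,0,0],1],[[0,0,0],[0,0,0],1]])

```text
t: 23.2
eef_pos: [432.7, 85.1, 64.1]
tcp_rot: [-3.14, 0.0, 1.516]
ft_force: [0.4, -0.1, 0.2]
opening: 0.998
grip_force: 0.0
```

move_arm(commands=[[[0,0,-2],[0,0,0],1],[[0,0,-1.5],[0,0,0],1],[[0,0,-1],[0,0,0],1],[[0,0,-1],[0,0,0],1],[[0,0,0],[0,0,0],1]])

```text
t: 23.7
eef_pos: [432.7, 84.7, 8.6]
tcp_rot: [-3.141, 0.0, 1.515]
ft_force: [0.8, -0.8, 0.1]
opening: 1.003
grip_force: 0.0
```

move_arm(commands=[[[0,0,-0.5],[0,0,0],1],[[0,0,-0.5],[0,0,0],1],[[0,0,-0.5],[0,0,0],1],[[0,0,0],[0,0,0],1]])

```text
t: 24.1
eef_pos: [432.5, 84.7, -6.6]
tcp_rot: [-3.141, 0.0, 1.515]
ft_force: [-0.7, -0.2, -0.1]
opening: 1.003
grip_force: 0.0
```

Run:
```python
from h import *
np.set_printoptions(precision=1,suppress=True)
i=camera_info("wrist");a=read_camera("wrist");s=state();print(s["eef_pos"],s["ft_force"],s["joints"])
g=cv2.cvtColor(a,6).astype(int)
for r in (215,222,228,234): print(r,g[r,150:350:4])
b=read_camera("side");cv2.imwrite("pics/s5.png",b);cv2.imwrite("pics/w5.png",a)
```

```text
[432.6  84.7  -6.4] [ 0.2 -0.6  1. ] [ 0.   0.6  2.2 -0.   0.4  0.1]
215 [199 199 198 199 197 197 197 196 195 195 193 192 191 120  74 160 156 170
 164 165 165 164 161 162 165 164 169 161 164 162 163 170 165 170 168  73
 204 202 203 203 202 204 202 201 201 201 204 206 206 204]
222 [201 200 196 199 199 189 198 198 197 200 195 195 194 160  74 158 158 168
 162 166 166 163 162 162 165 163 168 162 165 163 164 169 165 169 167  74
 205 203 203 204 201 203 202 202 206 186 203 205 205 205]
228 [180 179 182 158  45  52 209 198 197 197 197 196 195 169  76 157 160 168
 160 166 165 162 163 161 167 164 168 162 165 162 164 170 165 168 167  74
 205 204 205 202 200 201 203 208  47  43  70 209 206 205]
234 [180  50  46  45  51  45 110 200 198 197 196 196 195 152  77 156 161 166
 162 166 165 162 162 161 167 164 168 162 165 162 164 168 165 168 166  74
 202 203 203 200 199 202 203 202  44  47  40  41  37 206]
```

move_arm(commands=[[[0,0,-0.4],[0,0,0],1],[[0,0,-0.4],[0,0,0],1],[[0,0,-0.3],[0,0,0],1],[[0,0,0],[0,0,0],1]])

```text
t: 24.6
eef_pos: [432.5, 84.7, -17.6]
tcp_rot: [-3.141, 0.0, 1.516]
ft_force: [-0.5, -0.2, -1.1]
opening: 0.999
grip_force: 0.0
```

move_arm(commands=[[[0,0,0],[0,0,0],0.5],[[0,0,0],[0,0,0],0.5],[[0,0,0],[0,0,0],0.5],[[0,0,0],[0,0,0],0.4],[[0,0,0],[0,0,0],0.4],[[0,0,0],[0,0,0],0.4],[[0,0,0],[0,0,0],0.4],[[0,0,0],[0,0,0],0.4],[[0,0,0],[0,0,0],0.4],[[0,0,0],[0,0,0],0.4]])

```text
t: 25.6
eef_pos: [432.5, 84.7, -17.1]
tcp_rot: [-3.141, 0.0, 1.516]
ft_force: [-2.4, 0.1, 1.9]
opening: 0.582
grip_force: 30.0
```

move_arm(commands=[[[0,0,0.1],[0,0,0],0.3],[[0,0,0.2],[0,0,0],0.3],[[0,0,0.4],[0,0,0],0.3],[[0,0,0.6],[0,0,0],0.3],[[0,0,0.8],[0,0,0],0.3],[[0,0,1],[0,0,0],0.3],[[0,0,1],[0,0,0],0.3],[[0,0,0.5],[0,0,0],0.3],[[0,0,0],[0,0,0],0.3],[[0,0,0],[0,0,0],0.3]])

```text
t: 26.6
eef_pos: [432.8, 84.7, 29.0]
tcp_rot: [3.141, -0.0, 1.516]
ft_force: [0.1, -0.2, -1.0]
opening: 0.581
grip_force: 30.0
```

Run:
```python
from h import *
np.set_printoptions(precision=2,suppress=True)
i=camera_info("wrist");a=read_camera("wrist");s=state();print(s["t"],s["eef_pos"],s["ft_force"],s["moment"],s["opening"],s["grip_force"])
cv2.imwrite("pics/w6.png",a);np.savez("w6.npz",K=i["K"],cam_to_world=i["cam_to_world"])
g=cv2.cvtColor(a,6).astype(int)
print(g[0:260,247].tolist())
for r in (40,80,200): print(r,g[r,190:300:2])
```

```text
26.65 [432.65  84.69  28.74] [-0.52  0.91 -0.88] [-0.1  -0.11 -0.02] 0.5847170707798637 29.9847811460495
[112, 112, 113, 112, 114, 114, 115, 115, 114, 114, 114, 115, 115, 115, 116, 115, 117, 136, 164, 163, 163, 163, 163, 163, 163, 163, 164, 165, 165, 165, 165, 165, 166, 168, 153, 68, 71, 73, 74, 73, 74, 74, 73, 74, 75, 73, 74, 74, 75, 75, 72, 94, 156, 170, 169, 169, 169, 169, 169, 168, 169, 170, 169, 169, 169, 169, 170, 170, 170, 170, 170, 169, 170, 170, 170, 171, 169, 171, 171, 171, 170, 170, 171, 171, 170, 171, 171, 171, 172, 171, 171, 170, 171, 170, 171, 171, 170, 170, 171, 171, 171, 171, 171, 172, 172, 172, 171, 172, 171, 173, 170, 172, 172, 172, 172, 171, 171, 171, 171, 171, 174, 159, 60, 45, 47, 46, 45, 65, 121, 138, 139, 125, 38, 44, 45, 47, 46, 46, 46, 45, 47, 86, 140, 139, 129, 75, 42, 43, 43, 43, 44, 44, 43, 41, 73, 142, 137, 133, 99, 38, 42, 43, 42, 42, 42, 41, 37, 73, 142, 138, 132, 98, 37, 42, 42, 43, 43, 43, 42, 41, 79, 141, 138, 129, 74, 39, 43, 44, 44, 44, 43, 41, 59, 109, 140, 140, 124, 39, 44, 44, 45, 44, 44, 45, 51, 94, 141, 139, 126, 56, 45, 47, 43, 93, 181, 174, 
[... 204 characters left out ...]
 170, 171, 171]
40 [106  75  74  73 146 164 164 166 163 163 165 168 167 165 167 166 166 164
 165 158 161 163 167 167 156  70  73  75  73  74  73  70 169 172 168 165
 162 163 171 170 167 167 168 168 167 167 169 170 167 164 165 174 139  69
  69]
80 [ 74 108  78  78  73 174 165 168 167 163 167 171 173 169 170 172 172 167
 169 164 164 167 168 169 169 172 176 173 169 172 173 175 178 175 171 168
 167 168 175 173 171 170 171 171 173 171 174 173 170 170 172 175  68  72
  72]
200 [201 200 200 199 200  71  78  81 168 164 167 161 164 172  40  48  49  49
  48  49  49  46  46  46  46  47  45  44  46  47  44  46  45  46  45  46
  47  46  46  47  47  48  47  48  87 174 173 173 174 175 175  75  76 112
 212]
```

Run:
```python
from h import *
np.set_printoptions(precision=2,suppress=True)
w=np.load("w6.npz")
for p in (-.06,-.03,0,.03,.06):
  f=lambda d,h:(432.6+d*np.cos(p)*.053,84.7+d*np.cos(p),80-0+h+d*np.sin(p))
  print(p,proj(w,[f(122.6,3),f(72.6,4),f(22.6,4)])[:,1])
```

```text
-0.06 [ 16.57 122.46 214.57]
-0.03 [ 13.68 122.39 214.93]
0 [ 10.9  122.45 215.33]
0.03 [  8.25 122.64 215.76]
0.06 [  5.74 122.98 216.23]
```

move_arm(commands=[[[0,-0.5,1],[0,0,0],0.3],[[0,-1.2,1],[0,0,0],0.3],[[0.2,-2,0],[0,0,1.5],0.3],[[0.2,-2.5,0],[0,0,1.5],0.3],[[0.2,-2.5,0],[0,0,1.5],0.3],[[0.2,-2.5,0],[0,0,1.5],0.3],[[0.2,-2.5,0],[0,0,1.5],0.3],[[0.2,-2.5,0],[0,0,1.5],0.3],[[0.2,-2.5,0],[0,0,1.5],0.3],[[0.2,-2.5,0],[0,0,1.5],0.3]])

```text
t: 27.65
eef_pos: [448.5, -129.3, 49.7]
tcp_rot: [3.141, 0.0, 1.726]
ft_force: [0.4, 1.1, -0.4]
opening: 0.58
grip_force: 30.0
```

move_arm(commands=[[[0.2,-2.5,0],[0,0,1.5],0.3],[[0.1,-2.2,0],[0,0,0.6],0.3],[[0,-1.2,0],[0.9,0.2,0],0.3],[[0,-0.5,0],[1,0.2,0],0.3],[[0,0,0],[1,0.2,0],0.3],[[0,0,0],[1,0.2,0],0.3],[[0,0,0],[0,0,0],0.3],[[0,0,0],[0,0,0],0.3]])

```text
t: 28.45
eef_pos: [451.6, -191.2, 49.0]
tcp_rot: [-3.141, -0.069, 1.762]
ft_force: [-1.0, 0.5, -0.8]
opening: 0.581
grip_force: 30.0
```

Run:
```python
from h import *
np.set_printoptions(precision=3,suppress=True)
i=camera_info("wrist");a=read_camera("wrist");b=read_camera("side");c=read_camera("top");s=state();print(s["t"],s["eef_pos"],s["tcp_rot"],s["ft_force"],s["opening"],s["grip_force"])
cv2.imwrite("pics/w7.png",a);cv2.imwrite("pics/s7.png",b);cv2.imwrite("pics/t7.png",c);np.savez("w7.npz",K=i["K"],cam_to_world=i["cam_to_world"])
g=cv2.cvtColor(a,6).astype(int);print(g[0:230,247].tolist())
# side: bright plate blob hsv bluish-grey
h=cv2.cvtColor(b,cv2.COLOR_BGR2HSV);print(h[225:262:4,225:262:4].tolist())
```

```text
28.6 [ 451.712 -190.969   48.9  ] [-3.141 -0.069  1.762] [ 0.073 -0.894 -1.155] 0.578679515185026 29.984968900680542
[195, 197, 197, 198, 196, 197, 195, 196, 195, 196, 197, 196, 196, 196, 195, 196, 198, 189, 160, 164, 163, 163, 163, 164, 163, 163, 164, 164, 165, 163, 164, 164, 165, 161, 131, 72, 75, 76, 77, 76, 77, 76, 76, 77, 75, 75, 76, 76, 77, 75, 72, 94, 154, 166, 167, 165, 166, 166, 166, 166, 166, 166, 167, 166, 166, 166, 166, 167, 167, 167, 167, 166, 167, 166, 167, 167, 167, 167, 167, 168, 166, 167, 168, 167, 167, 167, 167, 168, 167, 168, 168, 168, 168, 167, 168, 168, 168, 167, 168, 168, 167, 167, 168, 168, 169, 168, 167, 168, 169, 168, 167, 168, 168, 169, 169, 168, 168, 169, 168, 168, 171, 155, 61, 45, 47, 46, 45, 64, 118, 134, 136, 121, 40, 44, 46, 46, 46, 44, 45, 45, 46, 83, 137, 133, 123, 73, 42, 43, 44, 44, 44, 43, 43, 39, 72, 136, 133, 127, 93, 38, 42, 42, 41, 41, 41, 40, 36, 71, 136, 132, 128, 93, 38, 43, 40, 41, 43, 43, 41, 42, 77, 135, 133, 122, 71, 40, 42, 44, 43, 42, 43, 41, 56, 106, 133, 132, 119, 36, 43, 45, 45, 44, 44, 44, 50, 90, 135, 132, 120, 54, 44, 45, 42, 91
[... 906 characters left out ...]
, 165, 119], [17, 40, 202], [23, 23, 234], [23, 23, 233], [25, 21, 233], [22, 24, 234]], [[111, 19, 133], [15, 14, 177], [15, 23, 196], [12, 120, 121], [16, 75, 150], [23, 24, 233], [23, 23, 233], [21, 23, 235], [24, 22, 233], [21, 33, 230]], [[30, 4, 144], [15, 23, 200], [14, 68, 112], [13, 141, 103], [24, 21, 232], [22, 24, 231], [23, 24, 232], [23, 22, 232], [21, 38, 228], [19, 61, 217]], [[21, 30, 193], [18, 49, 135], [12, 164, 107], [21, 30, 228], [23, 24, 231], [23, 24, 231], [23, 23, 234], [20, 42, 225], [18, 59, 215], [16, 44, 185]], [[17, 58, 124], [13, 160, 121], [18, 39, 209], [22, 24, 231], [22, 24, 231], [22, 25, 231], [20, 43, 223], [19, 59, 215], [15, 40, 208], [16, 63, 154]]]
```

move_arm(commands=[[[-0.05,0.2,-0.5],[0,0,0],0.3],[[0,0.1,-1],[0,0,0],0.3],[[0,0,-1.2],[0,0,0],0.3],[[0,0,-1.2],[0,0,0],0.3],[[0,0,-0.7],[0,0,0],0.3],[[0,0,-0.3],[0,0,0],0.3],[[0,0,0],[0,0,0],0.3]])

```text
t: 29.3
eef_pos: [451.1, -188.3, -0.7]
tcp_rot: [-3.14, -0.07, 1.761]
ft_force: [0.1, 1.1, -1.4]
opening: 0.582
grip_force: 30.0
```

Run:
```python
from h import *
np.set_printoptions(precision=2,suppress=True)
i=camera_info("wrist");a=read_camera("wrist");b=read_camera("side");s=state();print(s["t"],s["eef_pos"],s["ft_force"],s["moment"])
g=cv2.cvtColor(a,6).astype(int)
# expected stone features in wrist, and colour rows past the rear end
u=np.array([-.192,.981,0]);n=np.array([.981,.192,0]);c=np.array([442,-143,0.])
print(proj(i,[c+u*84+[0,0,36],c+u*84+n*21+[0,0,36],c+u*84-n*21+[0,0,36],c+u*95+[0,0,30]]))
print(a[0:24,200:300:10].tolist()[::3])
for r in (5,30,60): print(r,g[r,150:330:4])
cv2.imwrite("pics/w8.png",a);cv2.imwrite("pics/s8.png",b)
```

```text
29.4 [ 451.38 -188.41   -0.01] [-0.58 -0.73 -1.42] [-0.09 -0.14 -0.01]
[[247.89   7.66]
 [286.54   7.55]
 [209.25   7.77]
 [247.86  -9.73]]
[[[137, 157, 163], [143, 161, 167], [42, 56, 80], [41, 54, 79], [40, 54, 78], [39, 52, 76], [39, 52, 76], [40, 53, 77], [43, 55, 78], [178, 189, 191]], [[136, 156, 162], [139, 159, 162], [40, 54, 76], [40, 53, 76], [40, 52, 76], [41, 53, 76], [41, 52, 76], [41, 53, 76], [43, 54, 76], [178, 189, 191]], [[182, 192, 195], [174, 185, 188], [42, 54, 76], [40, 52, 75], [38, 50, 73], [40, 51, 73], [40, 52, 74], [41, 53, 74], [44, 55, 76], [178, 189, 191]], [[181, 192, 195], [180, 191, 191], [42, 54, 77], [41, 53, 76], [40, 52, 74], [40, 52, 75], [40, 53, 74], [43, 55, 76], [44, 55, 77], [177, 188, 191]], [[184, 196, 197], [178, 188, 189], [38, 47, 62], [36, 44, 59], [45, 54, 68], [46, 53, 67], [59, 67, 77], [74, 82, 91], [75, 83, 91], [176, 188, 191]], [[185, 194, 196], [183, 194, 195], [148, 160, 166], [148, 160, 166], [144, 157, 162], [146, 158, 164], [146, 158, 164], [145, 157, 163], [145, 156, 162], [177, 189, 192]], [[151, 151, 154], [174, 164, 161
[... 171 characters left out ...]
7], [160, 156, 156], [155, 151, 152], [164, 161, 162], [165, 161, 161], [159, 155, 156], [162, 158, 158], [162, 159, 159], [159, 155, 156]]]
5 [162 164 164 163 161 161 160 159 160 161 161 196 193 155 169 155  59  59
  58  60  59  58  57  58  57  57  57  57  57  58  58  59  60  61 189 189
 188 190 191 190 190 190 190 189 188]
30 [170 171 170 170 168 167 165 166 169 171 151  71 162 157 155 159 159 159
 157 157 153 159 155 163 158 163 165 159 155 163 160 161 161 162 162 157
 162  71 137 189 189 188 190 188 191]
60 [174 175 174 174 172 172 171 171 173 198 199  71  82 159 161 161 164 161
 163 163 156 161 161 168 162 167 169 164 160 168 163 164 165 166 164 165
  88  71 197 193 194 193 193 197 196]
```

move_arm(commands=[[[0,0,-0.3],[0,0,0],0.3],[[0,0,-0.3],[0,0,0],0.3],[[0,0,-0.2],[0,0,0],0.3],[[0,0,-0.1],[0,0,0],0.3],[[0,0,0],[0,0,0],0.3]])

```text
t: 29.9
eef_pos: [451.2, -188.3, -9.3]
tcp_rot: [-3.141, -0.07, 1.762]
ft_force: [-0.3, 0.3, -0.3]
opening: 0.58
grip_force: 30.0
```

move_arm(commands=[[[0,0,-0.1],[0,0,0],0.3],[[0,0,-0.05],[0,0,0],0.3],[[0,0,0],[0,0,0],0.3]])

```text
t: 30.2
eef_pos: [451.3, -188.3, -10.7]
tcp_rot: [-3.141, -0.069, 1.762]
ft_force: [0.6, 0.5, -0.6]
opening: 0.581
grip_force: 30.0
```

move_arm(commands=[[[0,0,-0.05],[0,0,0],0.3],[[0,0,-0.05],[0,0,0],0.3],[[0,0,0],[0,0,0],0.3]])

```text
t: 30.5
eef_pos: [451.2, -188.3, -11.7]
tcp_rot: [-3.141, -0.07, 1.762]
ft_force: [-0.7, -0.4, -1.6]
opening: 0.583
grip_force: 30.0
```

move_arm(commands=[[[0,0,-0.05],[0,0,0],0.3],[[0,0,-0.05],[0,0,0],0.3],[[0,0,0],[0,0,0],0.3]])

```text
t: 30.8
eef_pos: [451.2, -188.3, -12.7]
tcp_rot: [-3.141, -0.07, 1.762]
ft_force: [-0.2, 0.4, -0.7]
opening: 0.581
grip_force: 30.0
```

move_arm(commands=[[[0,0,-0.05],[0,0,0],0.3],[[0,0,0],[0,0,0],0.3],[[0,0,0],[0,0,0],0.3]])

```text
t: 31.1
eef_pos: [451.2, -188.3, -13.2]
tcp_rot: [-3.141, -0.069, 1.762]
ft_force: [0.9, 0.3, -2.4]
opening: 0.584
grip_force: 30.0
```

move_arm(commands=[[[0,0,-0.05],[0,0,0],0.3],[[0,0,0],[0,0,0],0.3],[[0,0,0],[0,0,0],0.3]])

```text
t: 31.4
eef_pos: [451.2, -188.3, -13.7]
tcp_rot: [-3.141, -0.07, 1.762]
ft_force: [-0.0, 0.2, -1.1]
opening: 0.581
grip_force: 30.0
```

move_arm(commands=[[[0,0,-0.05],[0,0,0],0.3],[[0,0,0],[0,0,0],0.3],[[0,0,0],[0,0,0],0.3]])

```text
t: 31.7
eef_pos: [451.2, -188.3, -14.2]
tcp_rot: [-3.141, -0.069, 1.762]
ft_force: [0.7, -0.4, -1.0]
opening: 0.584
grip_force: 30.0
```

move_arm(commands=[[[0,0,-0.05],[0,0,0],0.3],[[0,0,0],[0,0,0],0.3],[[0,0,0],[0,0,0],0.3]])

```text
t: 32.0
eef_pos: [451.3, -188.3, -14.6]
tcp_rot: [-3.141, -0.069, 1.762]
ft_force: [-0.5, -0.0, -0.6]
opening: 0.58
grip_force: 30.0
```

move_arm(commands=[[[0,0,-0.03],[0,0,0],0.3],[[0,0,0],[0,0,0],0.3],[[0,0,0],[0,0,0],0.3]])

```text
t: 32.3
eef_pos: [451.3, -188.3, -14.9]
tcp_rot: [-3.141, -0.069, 1.762]
ft_force: [-1.0, -0.0, -1.0]
opening: 0.578
grip_force: 30.0
```

move_arm(commands=[[[0,0,-0.03],[0,0,0],0.3],[[0,0,0],[0,0,0],0.3],[[0,0,0],[0,0,0],0.3]])

```text
t: 32.6
eef_pos: [451.3, -188.3, -15.2]
tcp_rot: [-3.141, -0.069, 1.762]
ft_force: [-1.8, 0.2, 0.5]
opening: 0.581
grip_force: 30.0
```

move_arm(commands=[[[0,0,-0.03],[0,0,0],0.3],[[0,0,0],[0,0,0],0.3],[[0,0,0],[0,0,0],0.3]])

```text
t: 32.9
eef_pos: [451.3, -188.3, -15.3]
tcp_rot: [-3.141, -0.069, 1.762]
ft_force: [-1.2, 1.5, 4.9]
opening: 0.576
grip_force: 30.0
```

Run:
```python
from h import *
s=[state() for _ in range(1)][0];print(s["eef_pos"],s["ft_force"],s["moment"])
F=[]
for k in range(3): read_camera("side"); F.append(state()["ft_force"][2])
print(F)
```

```text
[ 451.263424   -188.28604923  -15.33233311] [-1.20700706  1.50822345  4.85314847] [ 0.07329221 -0.02752881  0.04027953]
[np.float64(5.441721790991602), np.float64(5.009197107815931), np.float64(5.743482851808585)]
```

Contact is at the expected height with about 5 N. Now I'll let go and rise.

move_arm(commands=[[[0,0,0],[0,0,0],0.62],[[0,0,0],[0,0,0],0.7],[[0,0,0],[0,0,0],0.9],[[0,0,0],[0,0,0],0.9],[[0,0,0],[0,0,0],0.9],[[0,0,0],[0,0,0],0.9],[[0,0,0],[0,0,0],0.9],[[0,0,0],[0,0,0],0.9]])

```text
t: 33.85
eef_pos: [451.2, -188.3, -15.5]
tcp_rot: [-3.141, -0.069, 1.762]
ft_force: [1.1, 0.1, -0.2]
opening: 0.898
grip_force: 0.0
```

move_arm(commands=[[[0,0,0.3],[0,0,0],0.9],[[0,0,0.7],[0,0,0],0.9],[[0,0,1.5],[0,0,0],0.9],[[0,0,2],[0,0,0],0.9],[[0,0,3],[0,0,0],0.9],[[0,-1,4],[0,0,0],0.9],[[0,-3,4],[0,0,0],0.9],[[0,-4,3],[0,0,0],0.9],[[0,-3,0],[0,0,0],0.9],[[0,0,0],[0,0,0],0.9]])

```text
t: 34.85
eef_pos: [451.3, -301.4, 170.8]
tcp_rot: [3.141, -0.067, 1.759]
ft_force: [-0.2, 0.6, -0.7]
opening: 0.901
grip_force: 0.0
```

Run:
```python
from h import *
np.set_printoptions(precision=1,suppress=True)
s=state();i=camera_info("wrist");a=read_camera("wrist");print(s["t"],s["eef_pos"],s["opening"],s["ft_force"])
g=cv2.cvtColor(a,6);h=cv2.cvtColor(a,cv2.COLOR_BGR2HSV)
cv2.imwrite("pics/w9.png",a)
u=np.array([-.192,.981,0]);n=np.array([.981,.192,0]);c=np.array([442,-143,36.])
P=[c+u*q+n*r+[0,0,3] for q,r in((75,28),(75,-28),(-75,-28),(-75,28))];print("plate expected px",proj(i,P))
print("stone ends",proj(i,[c+u*84,c-u*84]))
# dark plate rims / patch
m=((g<70)).astype(np.uint8);m[235:]=0
k=cv2.morphologyEx(m,3,np.ones((9,9)))
for q in cv2.findContours(k,0,2)[0]:
    r=cv2.minAreaRect(q)
    if cv2.contourArea(q)>300: print(r,ray(i,[r[0]],40))
x=int(proj(i,[c])[0][0]);print(x,a[20:235:3,x+12].tolist())
```

```text
34.85 [ 451.3 -301.4  170.8] 0.9010173674992289 [-0.2  0.6 -0.7]
plate expected px [[294.8 -32.8]
 [240.9 -32.6]
 [242.3 116.9]
 [291.  116.7]]
stone ends [[267.8 -41. ]
 [266.4 125. ]]
((213.0, 219.0), (30.0, 16.0), 90.0) [[ 415.7 -348.4   40. ]]
((267.5, 59.0), (118.0, 49.0), 90.0) [[ 445.  -156.3   40. ]]
267 [[145, 142, 142], [52, 53, 53], [113, 121, 123], [41, 42, 42], [53, 57, 56], [48, 50, 50], [39, 41, 40], [101, 109, 110], [42, 43, 44], [98, 104, 105], [40, 42, 42], [55, 58, 58], [48, 51, 51], [39, 41, 40], [100, 107, 108], [43, 44, 44], [111, 119, 121], [38, 40, 40], [148, 144, 144], [147, 145, 144], [147, 144, 144], [147, 144, 144], [147, 144, 144], [148, 145, 146], [148, 145, 145], [148, 145, 145], [148, 145, 146], [148, 145, 146], [149, 145, 146], [148, 145, 146], [149, 146, 147], [147, 145, 145], [150, 146, 147], [113, 126, 130], [129, 143, 148], [122, 138, 143], [53, 73, 102], [48, 60, 79], [41, 52, 73], [172, 185, 186], [169, 183, 183], [169, 183, 183], [166, 181, 181], [170, 184, 185], [171, 184, 185], [169, 183, 184], [169, 182, 183], [171, 185, 186], [169, 183, 184], [171, 183, 185], [172, 183, 185], [173, 184, 185], [171, 183, 184], [174, 185, 185], [176, 186, 187], [174, 184, 185], [175, 187, 187], [175, 186, 187], [175, 186, 188], [175, 186, 189], [175, 187, 188], [175, 186, 188], [175, 186, 188], [176, 187, 189], [175, 187, 189], [175, 186, 189], [174, 186, 188], [174, 186, 186], [167, 182, 184], [159, 175, 179], [149, 167, 172], [140, 160, 167]]
```

Run:
```python
from h import *
np.set_printoptions(precision=1,suppress=True)
a=cv2.imread("pics/w9.png");g=cv2.cvtColor(a,6)
i=camera_info("wrist")
for r in (85,110,122,131): print(r,g[r,228:306].tolist())
```

```text
85 [185, 181, 179, 179, 179, 178, 178, 178, 176, 177, 177, 178, 177, 179, 178, 98, 63, 74, 129, 142, 147, 143, 141, 146, 149, 146, 149, 149, 146, 145, 148, 145, 146, 144, 144, 145, 144, 147, 149, 147, 146, 148, 150, 149, 145, 145, 148, 146, 146, 145, 144, 145, 149, 149, 151, 146, 147, 149, 150, 147, 115, 61, 67, 115, 187, 181, 180, 181, 181, 180, 179, 181, 180, 180, 180, 181, 179, 180]
110 [185, 185, 183, 184, 184, 184, 182, 182, 180, 180, 177, 178, 180, 179, 180, 149, 62, 73, 112, 143, 149, 149, 145, 145, 152, 150, 149, 150, 149, 147, 151, 146, 145, 144, 148, 146, 145, 146, 149, 148, 147, 148, 149, 148, 144, 148, 149, 149, 147, 144, 145, 147, 148, 149, 147, 146, 147, 151, 148, 145, 102, 64, 75, 146, 183, 180, 178, 179, 180, 179, 180, 181, 181, 182, 182, 182, 183, 181]
122 [163, 162, 163, 163, 162, 162, 161, 160, 159, 158, 157, 157, 158, 156, 157, 161, 161, 172, 171, 179, 175, 98, 122, 153, 151, 149, 149, 149, 150, 151, 150, 148, 147, 147, 147, 147, 146, 146, 146, 146, 146, 147, 149, 148, 149, 149, 148, 148, 145, 145, 145, 143, 143, 143, 142, 141, 137, 119, 186, 181, 181, 182, 182, 182, 184, 184, 184, 184, 185, 184, 184, 183, 184, 182, 182, 181, 172, 165]
131 [163, 162, 160, 160, 161, 164, 160, 159, 159, 159, 159, 160, 158, 158, 159, 158, 159, 159, 158, 161, 157, 93, 108, 65, 65, 67, 66, 66, 66, 65, 65, 66, 65, 66, 65, 66, 64, 64, 64, 64, 65, 64, 63, 65, 64, 64, 65, 65, 64, 64, 64, 64, 63, 63, 62, 61, 94, 191, 183, 182, 182, 181, 181, 183, 182, 182, 176, 178, 183, 182, 183, 184, 182, 181, 172, 162, 160, 157]
```

The plate is centred on the stone (middle at column 267 for both), with equal end gaps of about 9 mm. I'll hand it in.

```bash
python3 -c "
from cell import env
print(env.job_done())"
```

```text
the job is handed in; nothing more can be done
None
```

I slid the scraper plate out about 48 mm, pinched it by its sides, laid it on the middle of the honing stone and let go. The last wrist picture showed it centred and in line with the stone, and I handed the job in; no verdict came back.

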